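Put the loan pocket routers on charge

ROBOT

A 7-joint arm with a two-finger parallel gripper is mounted at the origin on the work surface. World frame = base frame: x ahead of the robot, y to its left, z up, the work surface at z = 0. Lengths are in m, angles in rad, forces in N, time in s.
With the tool pointing down it reaches from about 0.425 to 0.8 m from the base axis. Payload 8.3 kg.
Tool frame: the origin (TCP) lies at the very end of the fingers, on their centre line; the grasp point (between the pads) lies arm.grasp_offset behind it (arm.grasp_offset is the distance from the TCP to the grasp point, in m); z points along the fingers, y is the line along which they close (so a half turn about z gives the same grasp; the last joint's range is limited). The gripper opens to 85 mm and grips with 20 to 120 N. Pads are 22 mm wide; open, the fingers measure 114 mm over their backs; the gripper's body (76 mm by 85 mm) begins 54 mm behind the grasp point. The pads swing forward as they close: fully open they stand 13 mm farther back than shut.
Start: joints at [-1.289, 0.383, 0.016, 1.37, -0.006, 1.388, -0.046], TCP at [0.211, 0.588, 0.231] pointing down, gripper open.
Joint ranges: [-2.95, 2.95], [-0.25, 2.06], [-1.52, 1.56], [0.18, 2.33], [-1.44, 4.58], [0.02, 2.06], [-3.01, 3.01]. Speed limits (rad/s): [2.39, 2.39, 3.01, 3.01, 3.14, 3.14, 3.14].

INTERFACE

Orientations are given as a unit quaternion [x, y, z, w].
In Python, from workcell import telemetry, capture, arm, spotter gives the robot as it stands. The module is installed in compiled form; this text tells all that it offers.
- The arm moves only by the tool move_arm, never from a script. Its argument "series" is a list of rows, each a list of 6 numbers: the shift along the world's x, y, z scaled (see below), then the turn, a rotation vector about the world's x, y, z scaled (see below). A call has 1 to 20 rows; each row is the pose to reach, as a shift and turn from the pose commanded when the call began, turning the shorter way round; what a row does not reach only later rows make up. The controller multiplies each number of a shift by 200 mm and each number of a turn by 180 degrees. A row lasts 1/8 s, in which the tool goes at most 62.5 mm and 10.7 degrees, less where a joint would pass 70% of its speed; a pose out of reach is approached as far as the arm can. A call with a number of a shift or a turn outside -1 to 1 is refused whole. A call with a gripper value outside its range is refused whole. "grip" is the gripper command: -1 is fully open, 1 is shut, values between are in proportion, set as the call begins (left out, the last holds). The fingers move at their own pace and stop on an object; "newtons" is the grip in N (left out, the last holds). Time passes only in rows, so rows that repeat a pose let the fingers close. It gives the time, the measured TCP pose, the force, the opening and the grip force at its end, in the units of the state.
- telemetry.get_obs(): the state, without advancing time (a new reading comes with each control period).
- capture(name): name is "side" or "top" or "wrist"; returns a dict with "frame" (420x560x3 uint8, blue, green, red), "depth" (420x560 float32, m along the optical axis (not along the pixel's ray), 0 where there is no reading), "intrinsics" (3x3 intrinsics, pixels), "k1" (the pictures are not rectified: a ray, as slopes to the right and down, at radius r is drawn at 1 + k1 r^2 times it, then the intrinsics apply), "R" (3x3) and "t" (3): a world point X has camera coordinates R X + t. Camera axes: x right, y down, z forward; pixel columns grow to the right and rows downward; lengths in m; the calibration is good to about 2 mm. A picture is of the moment at which its call begins.
- arm.sign_off(): hands the job in; it is judged then, once.
Trained networks look in a picture, given as the dict that the camera call returned (one of the last four; its "shot" number tells which), for a name from the list of things; names that differ only in an ending like _2 or _b are one class to them, and where a whole thing is asked for, a point or a joint stands for the part that bears it (a point fixed in the world has none). Each returns a list of dicts, best first, with "conf" (0 to 1); they miss things now and then, are a little off and sometimes report something else, mostly with a low value. They report only what shows in the picture. A call takes as long as a camera call. They do not tell look-alikes from the thing itself.
- spotter.search_frame(picture, target): "location" ([x, y, z] in m, in world coordinates, good to about 4 mm: the middle of the surface that is visible of it).
- spotter.cut_out(picture, target): "region" (420x560 bool, what is visible of it).
The state is a dict: "time_s": time; "joint_pos": joint angles; "qvel": joint speeds; "effort": joint torques, N m; "eef_pos": TCP position; "orientation": TCP orientation; "force": force on the tool from outside, world axes, zero at the start; "ft_torque": the same for the moment, N m; "opening": finger opening in m; "gripper_force": force on a finger pad.
Only numpy, scipy, OpenCV 4.12 (cv2) and the standard library are available. Lean on these libraries where they do the work, as an engineer would, in place of code of your own. Each camera call takes 0.05 s, during which the arm holds its last target. There are 200 camera calls.

TASK

Put every pocket router lying on the bench on charge: let each slide nose first down a bay of its own in the sloping charging station, under the hood, until it rests against the back stop. Once they are all home, shut the clear cover fully over them and only then throw the power lever on the station's end at your left over to on, away from you. Leave the other things on the bench where they are.

Things in the scene. Friction and masses are not known exactly. Their poses are not given: they have to be found in the camera images.
- unit1: pocket router, one of three or four present (else None): black block 120 (x) x 52 (y) x 32 mm, 190 g, lying flat. Origin: centre of underside; z up. +x is the nose: brass contacts, last 26 mm narrowing to 34 mm wide. At the other end, the tail, a folded antenna lies across the top: rubber bar 46 x 14 mm, centred 50 mm behind the origin, its top 43 mm above the underside
- unit2: pocket router, one of three or four present (else None): black block 120 (x) x 52 (y) x 32 mm, 190 g, lying flat. Origin: centre of underside; z up. +x is the nose: brass contacts, last 26 mm narrowing to 34 mm wide. At the other end, the tail, a folded antenna lies across the top: rubber bar 46 x 14 mm, centred 50 mm behind the origin, its top 43 mm above the underside
- unit3: pocket router, one of three or four present (else None): black block 120 (x) x 52 (y) x 32 mm, 190 g, lying flat. Origin: centre of underside; z up. +x is the nose: brass contacts, last 26 mm narrowing to 34 mm wide. At the other end, the tail, a folded antenna lies across the top: rubber bar 46 x 14 mm, centred 50 mm behind the origin, its top 43 mm above the underside
- unit4: pocket router, one of three or four present (else None): black block 120 (x) x 52 (y) x 32 mm, 190 g, lying flat. Origin: centre of underside; z up. +x is the nose: brass contacts, last 26 mm narrowing to 34 mm wide. At the other end, the tail, a folded antenna lies across the top: rubber bar 46 x 14 mm, centred 50 mm behind the origin, its top 43 mm above the underside
- unit5: pocket router, one of three or four present (else None): black block 120 (x) x 52 (y) x 32 mm, 190 g, lying flat. Origin: centre of underside; z up. +x is the nose: brass contacts, last 26 mm narrowing to 34 mm wide. At the other end, the tail, a folded antenna lies across the top: rubber bar 46 x 14 mm, centred 50 mm behind the origin, its top 43 mm above the underside
- station: charging station: fixed grey housing 284 mm wide (y), 236 mm deep, that carries deck, hood, cover and lever. Origin: centre of its underside on the bench; x points level away from the robot side, the way the deck falls. Low end about 36 mm, high (loading) end about 153 mm above the bench, nearest the robot
- deck: sloping aluminium deck. Origin: on its surface at the foot of the back stop, mid-width. x points straight down the slope (28 degrees) into the stop, z square to and away from the deck, y level along the stop. Slippery: a unit laid on it square slides down by itself, though it may hang up and need a push. It runs from x = 0 to -250 mm (upper edge). A unit that is home has its origin at x = -60, z = 0
- bay1 (a point): foot of the back stop in the middle of bay1, at y = -99 mm on the deck. The bay is 58 mm wide between ribs 10 mm high that run from the stop up to x = -154 mm on the deck (pointed upper ends); above that the deck is plain up to its edge at x = -250 mm. Ribs between bays are 8 mm wide
- bay2 (a point): foot of the back stop in the middle of bay2, at y = -33 mm on the deck. The bay is 58 mm wide between ribs 10 mm high that run from the stop up to x = -154 mm on the deck (pointed upper ends); above that the deck is plain up to its edge at x = -250 mm. Ribs between bays are 8 mm wide
- bay3 (a point): foot of the back stop in the middle of bay3, at y = +33 mm on the deck. The bay is 58 mm wide between ribs 10 mm high that run from the stop up to x = -154 mm on the deck (pointed upper ends); above that the deck is plain up to its edge at x = -250 mm. Ribs between bays are 8 mm wide
- bay4 (a point): foot of the back stop in the middle of bay4, at y = +99 mm on the deck. The bay is 58 mm wide between ribs 10 mm high that run from the stop up to x = -154 mm on the deck (pointed upper ends); above that the deck is plain up to its edge at x = -250 mm. Ribs between bays are 8 mm wide
- hood_edge (a point): middle of the lower front edge of the fixed hood, at deck x = -55 mm, z = 38 mm. The hood roofs all bays from there to the stop, underside 38 mm, top 58 mm above the deck: a unit passes under it nose first, but the antenna on its tail does not. End cheeks 46 mm high stand at deck y = +-138 mm, x = 0 to -85 mm
- cover (a joint): hinge angle of the clear cover, rad: 0 = shut, limit 2.0; at the start it stands open, 1.55 to 1.8 (1.57: square to the deck). Stays where it is left; about 2 N at its edge moves it. Opening lifts the edge up, then away from the robot (to deck +x)
- cover_hinge (a point): middle of the cover's hinge line, which runs along the deck's y at deck x = -55 mm, z = 58 mm. Shut, the plate (92 mm long, 284 mm wide, 4 mm thick) runs up the slope from here parallel to the deck, its outer face 62 mm above it
- cover_edge (a point): middle of the cover's free edge on its outer face (the face that is on top when shut, and turned away from the robot when open), 92 mm from the hinge. From this edge a lip stands 38 mm off the inner face: shut, it hangs to 20 mm above the deck behind the tails of units that are home
- isolator (a joint): angle of the power lever, rad: about 0 = off, leaning 29 degrees towards the robot (station -x); 1.0 = on, leaning as far the other way (station +x). Level axis along station y; stays where it is left; 1 to 2 N at the knob moves it
- isolator_tip (a point): centre of the lever's round knob, 26 mm across, 55 mm from its pivot, about 135 mm above the bench, on a pod 58 mm wide at the station's +y end (left seen from the robot). The block below the lever (70 mm along x, 50 mm along y) tops out 89 mm, the pivot drum 99 mm above the bench
- adapter: white plug-in power adapter, 66 x 44 x 30 mm plus its plug, lying among the units; not part of the job
- tape: roll of label tape, 66 mm across, 24 mm high, lying flat among the units; not part of the job
- carton: small cardboard carton, 80 x 60 x 42 mm, among the units; not part of the job
- mug: white mug, 80 mm across, 95 mm high, at the left; not part of the job
- screwdriver: screwdriver lying at the right; not part of the job
- crimper: crimping pliers on a dark mat at the left; not part of the job
Things that resemble listed ones, but are neither listed nor needed, are in the scene too. What is shaped like the unit2 but blue or purple is not meant.

How it is judged:
By the outcome, as a careful person would: the job done as asked, in the order asked, and still so for the second after the job is handed in, with the robot touching nothing.
Of unit1, unit2, unit3, unit4, unit5 only 3 to 4 are there at a start; the rules pass over those that are not, and their reading is None.
At some moment in a run one of unit1, unit2, unit3, unit4, unit5 may be knocked a few centimetres aside while the robot is not near it.
Once in a run the grip may slacken for a moment while it holds something.
It also fails if it takes over 210 s, if anything falls off the work surface, if the arm or the gripper's body presses on something with over 40 N, if the wrist force passes 120 N, or if a joint passes its speed limit or range.

## Working session

There is one attempt and no reset: what is moved stays moved. The work goes in short steps, Python scripts to look and compute and a tool call to move; the robot and the scene stay as the last step left them, time stands still between calls to the robot, and variables do not carry over. Pictures are saved under pics/ and viewed, at most 14 in all, crops included, and the job is handed in when it is done.

Besides the shell and the picture viewer there is one more tool, called after "Call:" in YAML: its name, and indented under it one key for each argument. move_arm: Moves the arm, as the interface text tells. Its arguments: {"type":"object","properties":{"series":{"type":"array","items":{"type":"array","items":{"type":"number"}}},"grip":{"type":"number"},"newtons":{"type":"number"}},"required":["series"]}

```bash
mkdir -p pics
cat > h.py <<'E'
import numpy as np, cv2
from workcell import telemetry, capture, arm, spotter
def cloud(p):
    K=np.array(p["intrinsics"]);k1=p["k1"];h,w=p["depth"].shape
    u,v=np.meshgrid(np.arange(w),np.arange(h))
    a=(u-K[0,2])/K[0,0];b=(v-K[1,2])/K[1,1]
    x,y=a.copy(),b.copy()
    for _ in range(8):
        s=1+k1*(x*x+y*y);x,y=a/s,b/s
    d=p["depth"];P=np.stack([x*d,y*d,d],-1)
    W=(P-np.array(p["t"]))@np.array(p["R"])
    W[d<=0]=np.nan
    return W
def proj(p,X):
    c=np.array(p["R"])@np.array(X,float)+np.array(p["t"]);x,y=c[:2]/c[2];s=1+p["k1"]*(x*x+y*y)
    K=np.array(p["intrinsics"]);return K[0,0]*x*s+K[0,2],K[1,1]*y*s+K[1,2]
E
python3 - <<'E'
from h import *
o=telemetry.get_obs();print(o["time_s"],o["eef_pos"],o["orientation"],arm.grasp_offset,o["opening"])
t=capture("top");s=capture("side")
cv2.imwrite("pics/top0.png",t["frame"]);cv2.imwrite("pics/side0.png",s["frame"])
for n in ["unit1","station","cover","isolator","adapter","tape","carton","deck"]:
    for p,l in((t,"top"),(s,"side")):
        print(n,l,[(np.round(d["location"],3).tolist(),round(d["conf"],2),np.round(proj(p,d["location"])).tolist()) for d in spotter.search_frame(p,n)])
E
```

```text
0.0 [0.21106987 0.5877279  0.23025488] [ 1.71519913e-01  9.85180137e-01 -9.99130870e-04 -1.35896564e-04] 0.0187 0.08526715197776276
unit1 top [([0.674, -0.133, 0.029], 0.97, [317.0, 160.0]), ([0.459, -0.404, 0.028], 0.85, [407.0, 227.0]), ([0.301, -0.432, 0.033], 0.79, [421.0, 278.0]), ([0.419, -0.279, 0.032], 0.77, [368.0, 241.0]), ([0.288, -0.185, 0.036], 0.67, [339.0, 285.0]), ([0.441, -0.148, 0.031], 0.62, [325.0, 235.0])]
unit1 side [([0.3, -0.441, 0.032], 0.96, [331.0, 382.0]), ([0.452, -0.41, 0.027], 0.82, [370.0, 337.0]), ([0.438, -0.161, 0.032], 0.82, [302.0, 271.0]), ([0.282, -0.192, 0.029], 0.8, [262.0, 310.0]), ([0.664, -0.149, 0.033], 0.74, [361.0, 230.0]), ([0.603, 0.199, 0.12], 0.66, [272.0, 149.0]), ([0.416, -0.286, 0.028], 0.59, [326.0, 309.0])]
station top [([0.546, 0.214, 0.115], 0.96, [201.0, 199.0]), ([0.64, 0.216, 0.15], 0.65, [198.0, 165.0]), ([0.564, 0.21, 0.117], 0.47, [202.0, 193.0])]
station side [([0.541, 0.182, 0.104], 0.6, [259.0, 165.0]), ([0.491, 0.377, 0.141], 0.58, [210.0, 128.0])]
cover top [([0.638, 0.217, 0.153], 0.65, [197.0, 165.0])]
cover side 
[... 179 characters left out ...]
 top [([0.598, -0.395, 0.034], 0.72, [402.0, 182.0]), ([0.545, 0.215, 0.115], 0.45, [200.0, 199.0])]
adapter side [([0.591, -0.407, 0.032], 0.82, [409.0, 306.0]), ([0.606, 0.202, 0.119], 0.53, [272.0, 149.0])]
tape top []
tape side [([0.554, -0.286, 0.021], 0.91, [365.0, 283.0]), ([0.641, 0.203, 0.148], 0.41, [281.0, 137.0]), ([0.49, 0.372, 0.138], 0.18, [210.0, 129.0])]
carton top [([0.44, -0.149, 0.031], 0.66, [325.0, 235.0]), ([0.546, -0.129, 0.041], 0.6, [317.0, 200.0])]
carton side [([0.546, -0.145, 0.042], 0.55, [329.0, 246.0]), ([0.607, 0.199, 0.123], 0.25, [273.0, 148.0])]
deck top [([0.563, 0.21, 0.122], 0.73, [201.0, 193.0])]
deck side [([0.605, 0.199, 0.12], 0.94, [273.0, 149.0])]
```

Run:
```python
import cv2
t=cv2.imread("pics/top0.png");s=cv2.imread("pics/side0.png")
a=cv2.resize(t[120:320,280:460],None,fx=3,fy=3,interpolation=cv2.INTER_CUBIC)
cv2.imwrite("pics/topcrop.png",a)
```

```text
(no output)
```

View pics/top0.png

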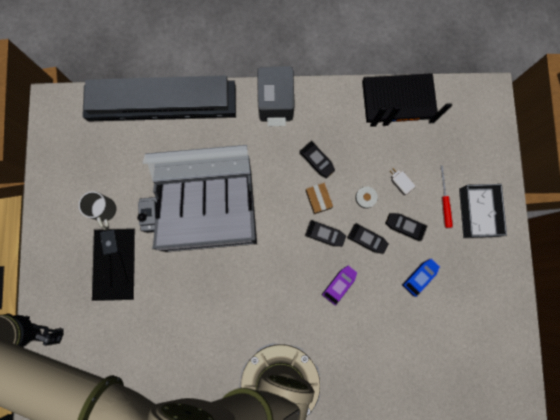

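View pics/side0.png

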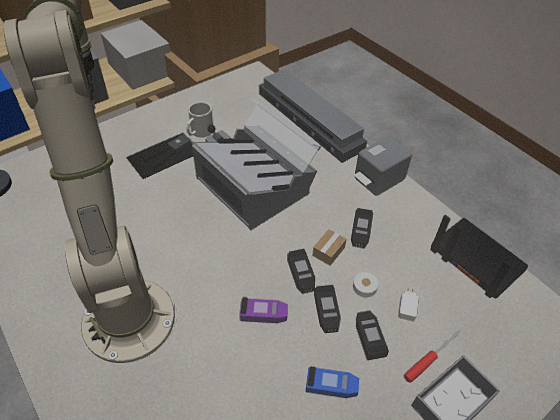

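View pics/topcrop.png

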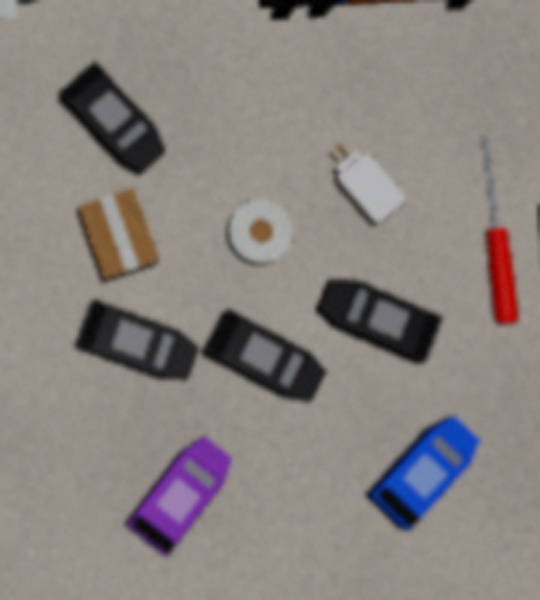

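Black units (top view): A (317,160), B (325,235), C (368,241) and D (407,227). All four have the antenna bar at the tail. I'm rejecting the purple one (339,285) and the blue one (421,278), as well as the large grey bar and the black modem at the back. Next I measure the unit and station poses.

```bash
cat >> h.py <<'E'
from scipy.optimize import minimize
def unit_fit(W,xy,fr=None):
    d=np.hypot(W[...,0]-xy[0],W[...,1]-xy[1]);m=(d<0.085)&(W[...,2]>0.022)&(W[...,2]<0.055)
    if fr is not None: m&=(fr.max(-1)<110)|(d<0.02)
    n,l=cv2.connectedComponents(m.astype(np.uint8)); 
    dd=np.where(m,d,9);k=l[np.unravel_index(dd.argmin(),dd.shape)];P=W[l==k]
    c,(a,b),ang=cv2.minAreaRect((P[:,:2]*1000).astype(np.float32))
    th=np.deg2rad(ang)
    if a<b: th+=np.pi/2
    c=np.array(c)/1000;e=np.array([np.cos(th),np.sin(th)])
    hi=P[P[:,2]>0.0375]
    if len(hi) and ((hi[:,:2]-c)@e).mean()>0: th+=np.pi
    th=(th+np.pi)%(2*np.pi)-np.pi
    return c,np.rad2deg(th),sorted((a,b)),len(P),len(hi)
def units(p):
    W=cloud(p);r=[]
    for d in spotter.search_frame(p,"unit1"):
        L=d["location"]
        if L[2]>0.06: continue
        x,y=[int(round(q)) for q in proj(p,L)];f=p["frame"][max(0,y-4):y+5,max(0,x-4):x+5].reshape(-1,3).astype(int)
        sat=int(np.median(f.max(1)-f.min(1)))
        r.append((L,d["conf"],sat)+unit_fit(W,L[:2]))
    return r
E
python3 - <<'E'
from h import *
t=capture("top");W=cloud(t)
for r in units(t): print(np.round(r[0],3),round(r[1],2),"sat",r[2],np.round(r[3],3),round(r[4],1),np.round(r[5]),r[6:])
# deck plane
m=(W[...,0]>.42)&(W[...,0]<.60)&(W[...,1]>.1)&(W[...,1]<.33)&(W[...,2]>.06)&(W[...,2]<.17)
P=W[m]
best=None;rng=np.random.default_rng(0)
for _ in range(500):
    q=P[rng.choice(len(P),3,False)];n=np.cross(q[1]-q[0],q[2]-q[0]);n/=np.linalg.norm(n)+1e-12
    i=abs((P-q[0])@n)<.002
    if best is None or i.sum()>best.sum():best=i
Q=P[best];c=Q.mean(0);n=np.linalg.svd(Q-c)[2][2];n*=np.sign(n[2])
print("plane",c,n,"tilt",np.degrees(np.arccos(n[2])),"downhill yaw",np.degrees(np.arctan2(n[1],n[0])),best.sum(),len(P))
yaw=np.arctan2(n[1],n[0])
ex=np.array([np.cos(yaw)*n[2],np.sin(yaw)*n[2],-np.hypot(n[0],n[1])]);ey=np.cross(n,ex)
A=(W-c)@np.stack([ex,ey,n],1)
near=(abs(A[...,0])<.3)&(abs(A[...,1])<.25)
on=near&(abs(A[...,2])<.004)
print("deck ext",np.percentile(A[on][:,0],[0.5,1,50,99,99.5]),np.percentile(A[on][:,1],[.5,1,99,99.5]))
# ribs
rb=near&(A[...,2]>.006)&(A[...,2]<.014)&(abs(A[...,0])<.05)
print(np.histogram(A[rb][:,1],np.arange(-.16,.161,.004)))
# hood
hd=near&(A[...,2]>.05)&(A[...,2]<.066)
print("hood",hd.sum(),np.percentile(A[hd][:,0],[1,5,50,95]),np.percentile(A[hd][:,1],[1,50,99]))
np.savez("dk.npz",c=c,ex=ex,ey=ey,n=n)
for x in np.arange(-.15,.2,.01):
    s=near&(abs(A[...,0]-x)<.005)&(abs(A[...,1])<.1);print(round(x,3),s.sum(),np.round(np.percentile(A[s][:,2],[5,50,90,98]),3) if s.sum() else "")
E
```

```text
[ 0.441 -0.149  0.032] 0.88 sat 4 [ 0.444 -0.152] -111.3 [ 52. 120.] (653, 86)
[ 0.292 -0.186  0.032] 0.86 sat 50 [ 0.29  -0.189] -40.5 [ 53. 119.] (662, 79)
[ 0.674 -0.136  0.029] 0.78 sat 4 [ 0.678 -0.137] -139.4 [ 54. 120.] (624, 97)
[ 0.301 -0.431  0.032] 0.77 sat 75 [ 0.309 -0.439] -45.7 [ 52. 120.] (656, 99)
[ 0.423 -0.277  0.031] 0.59 sat 4 [ 0.424 -0.282] -120.1 [ 53. 121.] (663, 102)
[ 0.459 -0.402  0.03 ] 0.58 sat 4 [ 0.463 -0.4  ] 65.1 [ 53. 119.] (656, 88)
plane [0.49880728 0.21238282 0.10916329] [0.4647537  0.02870339 0.88497464] tilt 27.751599427957338 downhill yaw 3.5341231850856163 2695 4314
deck ext [-0.09766311 -0.09710811  0.00310597  0.23810747  0.24213679] [-0.23225077 -0.21618716  0.21434356  0.23018246]
(array([ 0,  0,  0, 10, 14, 16, 12,  0,  0,  0,  0,  0,  0,  0,  0,  0,  0,
        0,  0,  0,  0, 22, 17,  0,  0,  0,  0,  0,  0,  0,  0,  0,  0,  0,
        0,  0,  0,  8, 19, 14,  0,  0,  0,  0,  0,  0,  1,  0,  0,  0,  0,
        0,  0,  0, 21, 19,  5,  0,  0,  0,  0,  0,  0,  0,  0,  0,  0,  0,
        0,  1, 18, 22, 17,  2,  0,  0,  0,  3,  6,  7]), array(
[... 2104 characters left out ...]
0.143 -0.127  0.001  0.003]
-0.02 207 [-0.005 -0.     0.002  0.004]
-0.01 198 [-0.003 -0.     0.002  0.004]
0.0 206 [-0.003 -0.     0.004  0.011]
0.01 198 [-0.004 -0.     0.008  0.01 ]
0.02 190 [-0.004 -0.     0.008  0.011]
0.03 182 [-0.004 -0.     0.008  0.011]
0.04 184 [-0.003  0.     0.008  0.012]
0.05 180 [-0.004 -0.     0.008  0.011]
0.06 176 [-0.003 -0.     0.009  0.012]
0.07 178 [-0.004 -0.     0.009  0.012]
0.08 301 [-0.003  0.009  0.156  0.158]
0.09 354 [-0.003  0.056  0.154  0.156]
0.1 1143 [-0.001  0.064  0.15   0.153]
0.11 1012 [-0.001  0.102  0.149  0.151]
0.12 285 [-0.003  0.004  0.148  0.149]
0.13 138 [-0.004 -0.001  0.143  0.145]
0.14 0 
0.15 0 
0.16 0 
0.17 0 
0.18 0 
0.19 0
```

Call:
move_arm:
  series:
    - [0.95,-0.95,0.35,0,0,-0.25]
    - [0.95,-0.95,0.35,0,0,-0.25]
    - [0.95,-0.95,0.35,0,0,-0.25]
    - [0.95,-0.95,0.35,0,0,-0.25]
    - [0.95,-0.95,0.35,0,0,-0.25]
    - [0.95,-0.95,0.35,0,0,-0.25]
  grip: -0.6
  newtons: 60

```text
time_s: 1.75
eef_pos: [0.4032, 0.3966, 0.3021]
orientation: [0.537, 0.844, 0.001, 0.0]
force: [0.9, 0.2, -0.6]
opening: 0.0683
gripper_force: 0.0
```

Call:
move_arm:
  series:
    - [0.25,-1,0,0,0,-0.13]
    - [0.25,-1,0,0,0,-0.13]
    - [0.25,-1,0,0,0,-0.13]
    - [0.25,-1,0,0,0,-0.13]

```text
time_s: 2.25
eef_pos: [0.4515, 0.1956, 0.3014]
orientation: [0.696, 0.718, 0.0, -0.0]
force: [-0.0, 0.3, 0.8]
opening: 0.0681
gripper_force: 0.0
```

Call:
move_arm:
  series:
    - [0,-1,0,0,0,-0.12]
    - [0,-1,0,0,0,-0.12]
    - [0,-1,0,0,0,-0.12]
    - [0,-1,0,0,0,-0.12]

```text
time_s: 2.75
eef_pos: [0.4511, -0.0042, 0.3015]
orientation: [0.819, 0.574, 0.0, -0.0]
force: [0.4, 0.9, 0.1]
opening: 0.0682
gripper_force: 0.0
```

Call:
move_arm:
  series:
    - [0,-0.75,-0.75,0,0,0]
    - [0,-0.75,-0.75,0,0,0]
    - [0,-0.75,-0.75,0,0,0]
    - [0,-0.75,-0.75,0,0,0]
    - [0,-0.75,-0.75,0,0,0]

```text
time_s: 3.38
eef_pos: [0.4507, -0.1506, 0.1497]
orientation: [0.817, 0.576, -0.002, -0.001]
force: [0.5, 0.4, 0.3]
opening: 0.0683
gripper_force: 0.0
```

```bash
cat >> h.py <<'E'
from scipy.spatial.transform import Rotation as Ro
def cur():
    o=telemetry.get_obs();return np.array(o["eef_pos"]),Ro.from_quat(o["orientation"]),o
def R_down(psi_deg):
    p=np.deg2rad(psi_deg);y=np.array([np.cos(p),np.sin(p),0]);z=np.array([0,0,-1.]);return Ro.from_matrix(np.stack([np.cross(y,z),y,z],1))
def delta(pos,R,p0=None,R0=None):
    if p0 is None: p0,R0,_=cur()
    return np.round((np.array(pos)-p0)/.2,3),np.round((R*R0.inv()).as_rotvec()/np.pi,4)
E
python3 - <<'E'
from h import *
p,R,o=cur();print(o["time_s"],p,"tooly yaw",np.degrees(np.arctan2(*R.as_matrix()[[1,0],1])),o["opening"],np.round(o["joint_pos"],2))
t=capture("top")
for r in units(t): print("sat",r[2],np.round(r[3],3),round(r[4],1),np.round(r[5]),r[6:])
d=np.load("dk.npz");W=cloud(t);A=(W-d["c"])@np.stack([d["ex"],d["ey"],d["n"]],1)
for y0 in(-.0725,-.0062,.0605):
    m=(abs(A[...,1]-y0)<.012)&(A[...,2]>.006)&(A[...,2]<.014)&(A[...,0]>.005)&(A[...,0]<.085)
    print("rib",np.polyfit(A[m][:,0],A[m][:,1],1),m.sum(),A[m][:,1].mean())
m=(abs(A[...,1])<.13)&(abs(A[...,2])<.004)&(A[...,0]<-.06)&(A[...,0]>-.12)
ys=np.arange(-.12,.12,.01);e=[A[m&(abs(A[...,1]-y)<.005)][:,0].min() for y in ys];print("edge",np.polyfit(ys,e,1))
print(delta([.444,-.152,.004],R_down(-21.3)))
E
```

```text
3.375 [ 0.45074558 -0.15063493  0.14972335] tooly yaw -19.659924940978275 0.06833457445957418 [-0.48  0.15  0.81  1.91 -0.12  1.14  0.03]
sat 4 [ 0.678 -0.137] -140.8 [ 54. 120.] (617, 88)
sat 75 [ 0.308 -0.439] -46.1 [ 52. 119.] (663, 102)
sat 4 [ 0.463 -0.4  ] 64.4 [ 53. 122.] (663, 94)
sat 4 [ 0.407 -0.312] 148.9 [52. 53.] (256, 6)
sat 2 [ 0.459 -0.111] -20.5 [34. 52.] (193, 72)
rib [-0.01494743 -0.07159433] 62 -0.07225078499194613
rib [ 0.01534975 -0.00569006] 63 -0.005020161808408712
rib [-0.0162434   0.06140719] 63 0.06071662620387702
edge [ 0.00053571 -0.09823286]
(array([-0.041, -0.012, -0.737]), array([-0.0001, -0.0001, -0.0097]))
```

Call:
move_arm:
  series:
    - [-0.04,-0.01,-0.4,0,0,-0.01]
    - [-0.04,-0.01,-0.4,0,0,-0.01]
    - [-0.04,-0.01,-0.6,0,0,-0.01]
    - [-0.04,-0.01,-0.73,0,0,-0.01]
    - [-0.04,-0.01,-0.73,0,0,-0.01]

```text
time_s: 4.1
eef_pos: [0.4432, -0.1515, 0.0046]
orientation: [0.826, 0.564, -0.001, -0.001]
force: [-0.4, -0.5, 0.3]
opening: 0.0685
gripper_force: 0.0
```

Call:
move_arm:
  series:
    - [0,0,0,0,0,0]
    - [0,0,0,0,0,0]
    - [0,0,0,0,0,0]
    - [0,0,0,0,0,0]
    - [0,0,0,0,0,0]
  grip: 1
  newtons: 60

```text
time_s: 4.72
eef_pos: [0.4448, -0.1534, 0.0069]
orientation: [0.827, 0.563, 0.002, 0.001]
force: [-1.0, 2.4, 7.3]
opening: 0.0508
gripper_force: 63.9
```

```bash
cat >> h.py <<'E'
_d=np.load("dk.npz");EX,EY,N=_d["ex"],_d["ey"],_d["n"];D0=_d["c"]+.151*EX-.0055*EY
YAW=np.degrees(np.arctan2(EX[1],EX[0]))
def deckp(x,y,z): return D0+x*EX+y*EY+z*N
# opt P: tool y = nose+90 ; M: nose-90
def R_place(opt):
    R=R_down(YAW+(90 if opt=="P" else -90))
    return Ro.from_rotvec(np.deg2rad(28)*EY)*R
def plan(opt,bay,x=-.185,hz=.004):
    y=(-.099,-.033,.033,.099)[bay-1]
    # hz: TCP height above underside
    return deckp(x,y,hz+.006),deckp(x,y,hz+.09),R_place(opt)
E
python3 - <<'E'
from h import *
p,R,o=cur();print(p,o["opening"],o["gripper_force"],o["force"],YAW)
for b in (1,2,3,4):
    a,hgh,Rp=plan("P",b);print(b,np.round(a,3),np.round(hgh,3))
a,hgh,Rp=plan("P",1)
print(delta(hgh,Rp))
print("yaw only",delta(hgh,R_down(YAW+90)))
E
```

```text
[ 0.44483393 -0.15340855  0.00690124] 0.05075600631719676 63.882079124450684 [-1.03431861  2.38501012  7.32808874] 3.5341231850856167
1 [0.48  0.107 0.134] [0.519 0.109 0.208]
2 [0.476 0.172 0.134] [0.515 0.175 0.208]
3 [0.472 0.238 0.134] [0.511 0.241 0.208]
4 [0.468 0.304 0.134] [0.507 0.307 0.208]
(array([0.37 , 1.312, 1.006]), array([0.1482, 0.1089, 0.6247]))
yaw only (array([0.37 , 1.312, 1.006]), array([-1.200e-03,  4.000e-04,  6.391e-01]))
```

Call:
move_arm:
  series:
    - [0,0,0.3,0,0,0]
    - [0,0,0.6,0,0,0]
    - [0,0,0.9,0,0,0.05]
    - [0,0,1,0,0,0.1]

```text
time_s: 5.22
eef_pos: [0.4447, -0.1545, 0.2096]
orientation: [0.727, 0.686, 0.003, 0.002]
force: [-0.4, 0.6, -2.2]
opening: 0.0508
gripper_force: 64.4
```

Call:
move_arm:
  series:
    - [0.06,0.13,0.2,0,0,0.06]
    - [0.12,0.26,0.2,0,0,0.12]
    - [0.18,0.39,0.2,0,0,0.18]
    - [0.24,0.52,0.2,0,0,0.24]
    - [0.3,0.65,0.2,0,0,0.3]
    - [0.3,0.75,0.2,0,0,0.36]

```text
time_s: 5.98
eef_pos: [0.5035, -0.0025, 0.2456]
orientation: [0.248, 0.969, -0.0, 0.0]
force: [-0.2, 1.1, -2.2]
opening: 0.0508
gripper_force: 69.4
```

Run:
```python
from h import *
p,R,o=cur();print(p,o["opening"],o["gripper_force"],o["force"],np.round(o["joint_pos"],2))
a,hgh,Rp=plan("P",1)
print(delta(hgh,Rp)); print(delta(a,Rp))
```

```text
[ 0.50353421 -0.0024856   0.24564389] 0.050781717357291714 69.44702625274658 [-0.21854707  1.09532427 -2.1593719 ] [-0.65  0.12  0.65  1.7  -0.07  1.35  1.08]
(array([ 0.077,  0.557, -0.187]), array([0.0343, 0.1539, 0.1754]))
(array([-0.118,  0.545, -0.559]), array([0.0343, 0.1539, 0.1754]))
```

Call:
move_arm:
  series:
    - [0.08,0.14,0,0.01,0.04,0.045]
    - [0.08,0.28,0,0.02,0.08,0.09]
    - [0.08,0.42,0,0.03,0.12,0.135]
    - [0.077,0.557,-0.1,0.0343,0.1539,0.1754]
    - [0.077,0.557,-0.187,0.0343,0.1539,0.1754]
    - [0.077,0.557,-0.187,0.0343,0.1539,0.1754]

```text
time_s: 6.72
eef_pos: [0.5181, 0.1071, 0.2068]
orientation: [-0.026, 0.97, -0.009, -0.243]
force: [-0.8, -0.1, -1.9]
opening: 0.0509
gripper_force: 69.5
```

Run:
```python
from h import *
p,R,o=cur();print(p,o["opening"],o["gripper_force"],o["force"],np.round(o["joint_pos"],2))
a,hgh,Rp=plan("P",1)
print(delta(hgh,Rp)); print(delta(a,Rp))
t=capture("side");cv2.imwrite("pics/s1.png",cv2.resize(t["frame"][50:330,120:480],None,fx=2,fy=2))
```

```text
[0.5180606  0.10707603 0.20681559] 0.050910382078584164 69.49176907539368 [-0.79988858 -0.08388214 -1.87667539] [-0.53  0.62  0.51  1.25 -0.28  1.83  1.59]
(array([0.004, 0.009, 0.007]), array([ 0.0018, -0.0005,  0.0024]))
(array([-0.191, -0.003, -0.365]), array([ 0.0018, -0.0005,  0.0024]))
```

View pics/s1.png

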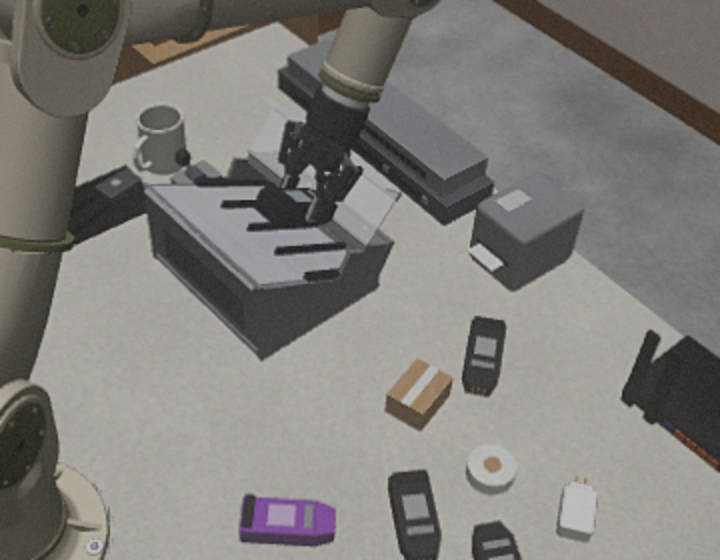

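The side view shows unit B held level with the deck above the right-hand bays. The other units haven't moved. Lowering it now.

Call:
move_arm:
  series:
    - [-0.06,0,-0.12,0.002,0,0.002]
    - [-0.12,0,-0.24,0.002,0,0.002]
    - [-0.17,0,-0.32,0.002,0,0.002]
    - [-0.19,0,-0.365,0.002,0,0.002]
    - [-0.19,0,-0.365,0.002,0,0.002]

```text
time_s: 7.4
eef_pos: [0.4808, 0.1072, 0.136]
orientation: [-0.03, 0.97, -0.006, -0.241]
force: [-0.2, 0.3, -1.5]
opening: 0.0506
gripper_force: 69.6
```

Run:
```python
from h import *
p,R,o=cur();print(p,o["opening"],o["gripper_force"],o["force"])
a,hgh,Rp=plan("P",1)
print((p-D0)@np.stack([EX,EY,N],1))
print(delta(a,Rp)); print("N/20mm",.1*N)
```

```text
[0.4808057  0.10720056 0.13597878] 0.050566044546409054 69.6474552154541 [-0.24221792  0.29861691 -1.52586745]
[-0.18512494 -0.09837256  0.01234564]
(array([-0.005, -0.003, -0.011]), array([-0.001 ,  0.0005,  0.0003]))
N/20mm [0.04647537 0.00287034 0.08849746]
```

Call:
move_arm:
  series:
    - [-0.012,0,-0.022,0,0,0]
    - [-0.012,0,-0.022,0,0,0]

```text
time_s: 7.65
eef_pos: [0.4784, 0.1076, 0.1307]
orientation: [-0.03, 0.97, -0.006, -0.242]
force: [-1.0, -0.6, -2.2]
opening: 0.0503
gripper_force: 69.6
```

Call:
move_arm:
  series:
    - [0,0,0,0,0,0]
    - [0,0,0,0,0,0]
    - [0,0,0,0,0,0]
    - [0,0,0,0,0,0]
  grip: -0.6

```text
time_s: 8.15
eef_pos: [0.4782, 0.1076, 0.1305]
orientation: [-0.03, 0.97, -0.006, -0.242]
force: [-0.9, 0.1, 0.1]
opening: 0.068
gripper_force: 0.0
```

Call:
move_arm:
  series:
    - [0.1,0,0.19,0,0,0]
    - [0.22,0,0.43,0,0,0]
    - [0.22,0,0.43,0,0,0]

```text
time_s: 8.52
eef_pos: [0.5249, 0.1072, 0.2198]
orientation: [-0.03, 0.971, -0.006, -0.238]
force: [1.1, -0.8, -0.5]
opening: 0.0683
gripper_force: 0.0
```

Call:
move_arm:
  series:
    - [0,-0.3,0.3,0,0,0]
    - [0,-0.6,0.3,0,0,0]
    - [0,-0.9,0.3,0,0,0]
    - [0,-1,0.3,0,0,0]
    - [0,-1,0.3,0,0,0]

```text
time_s: 9.15
eef_pos: [0.5212, -0.0957, 0.2762]
orientation: [-0.027, 0.97, -0.006, -0.242]
force: [-0.5, 0.3, -0.3]
opening: 0.0683
gripper_force: 0.0
```

```bash
cat >> h.py <<'E'
def homes(p,save=None):
    W=cloud(p);A=(W-D0)@np.stack([EX,EY,N],1)
    for i,y in enumerate((-.099,-.033,.033,.099)):
        m=(abs(A[...,1]-y)<.022)&(A[...,2]>.022)&(A[...,2]<.05)&(A[...,0]>-.26)&(A[...,0]<-.06)
        q=A[m];print("bay",i+1,len(q),np.round(np.percentile(q[:,0],[1,99]),3) if len(q)>5 else "", "antenna",np.round(q[q[:,2]>.038].mean(0),3) if (q[:,2]>.038).sum()>3 else "")
    if save:cv2.imwrite(save,p["frame"])
E
python3 - <<'E'
from h import *
p,R,o=cur();print(p,o["opening"],o["gripper_force"],o["force"],np.round(o["joint_pos"],2))
t=capture("top");homes(t,"pics/t1.png")
for r in units(t): print("sat",r[2],np.round(r[3],3),round(r[4],1),np.round(r[5]),r[6:])
print(delta([.678,-.137,.2],R_down(-50.)))
E
```

```text
[ 0.52116633 -0.09574504  0.27620187] 0.06829439477189402 0.0 [-0.52554855  0.30606256 -0.33379187] [-0.26  0.59  0.59  1.15 -0.15  1.95  1.92]
bay 1 264 [-0.119 -0.061] antenna [-0.11  -0.098  0.042]
bay 2 0  antenna 
bay 3 0  antenna 
bay 4 0  antenna 
sat 51 [ 0.29  -0.189] -41.5 [ 52. 120.] (660, 92)
sat 4 [ 0.424 -0.282] -120.8 [ 53. 122.] (665, 91)
sat 76 [ 0.308 -0.439] -45.2 [ 52. 120.] (665, 95)
sat 4 [ 0.463 -0.401] 64.2 [ 55. 120.] (664, 83)
(array([ 0.78 , -0.226, -0.38 ]), array([-0.1904, -0.0744, -0.7775]))
```

Call:
move_arm:
  series:
    - [0.06,-0.02,0,-0.0136,-0.0053,-0.0555]
    - [0.12,-0.04,0,-0.0272,-0.0106,-0.111]
    - [0.18,-0.06,0,-0.0408,-0.0159,-0.1666]
    - [0.24,-0.08,0,-0.0544,-0.0213,-0.2221]
    - [0.3,-0.1,0,-0.068,-0.0266,-0.2777]
    - [0.36,-0.12,-0.05,-0.0816,-0.0319,-0.3332]
    - [0.42,-0.14,-0.1,-0.0952,-0.0372,-0.3888]
    - [0.48,-0.16,-0.15,-0.1088,-0.0425,-0.4443]
    - [0.54,-0.18,-0.2,-0.1224,-0.0478,-0.4998]
    - [0.6,-0.2,-0.25,-0.136,-0.0531,-0.5554]
    - [0.66,-0.21,-0.3,-0.1496,-0.0585,-0.6109]
    - [0.72,-0.22,-0.35,-0.1632,-0.0638,-0.6664]
    - [0.78,-0.226,-0.38,-0.1768,-0.0691,-0.722]
    - [0.78,-0.226,-0.38,-0.1904,-0.0744,-0.7775]
    - [0.78,-0.226,-0.38,-0.1904,-0.0744,-0.7775]

```text
time_s: 11.12
eef_pos: [0.6787, -0.1338, 0.1996]
orientation: [0.939, 0.345, -0.001, -0.001]
force: [0.4, 0.2, -0.8]
opening: 0.0683
gripper_force: 0.0
```

Run:
```python
from h import *
p,R,o=cur();print(p,o["opening"],np.round(o["joint_pos"],2))
w=capture("wrist");W=cloud(w);print(np.round(proj(w,[.678,-.137,.03])))
print(unit_fit(W,[.678,-.137]))
t=capture("top")
for r in units(t): print("sat",r[2],np.round(r[3],3),round(r[4],1),np.round(r[5]),r[6:])
print(delta([.678,-.137,.008],R_down(-50.)))
```

```text
[ 0.67874209 -0.13383506  0.19962355] 0.06825977643479832 [-0.45  0.79  1.14  1.23 -0.7   1.52 -0.29]
[282. 193.]
(array([ 0.67853638, -0.13893188]), np.float64(-139.74578857421875), [52.120384216308594, 120.14179229736328], 5265, 689)
sat 4 [ 0.463 -0.4  ] 65.1 [ 53. 119.] (659, 99)
sat 77 [ 0.308 -0.439] -45.1 [ 52. 121.] (658, 103)
sat 50 [ 0.29  -0.189] -40.8 [ 52. 120.] (661, 81)
sat 3 [ 0.648 -0.167] 146.7 [37. 53.] (168, 7)
(array([-0.001, -0.001, -0.962]), array([-0.0004, -0.0006, -0.0013]))
```

Call:
move_arm:
  series:
    - [0,-0.01,-0.3,0,0,0]
    - [0,-0.01,-0.6,0,0,0]
    - [0,-0.01,-0.8,0,0,0]
    - [0,-0.01,-0.95,0,0,0]
    - [0,-0.01,-0.95,0,0,0]

```text
time_s: 11.9
eef_pos: [0.6766, -0.1391, 0.0079]
orientation: [0.94, 0.342, -0.002, -0.002]
force: [0.7, -0.3, 0.5]
opening: 0.0683
gripper_force: 0.0
```

Call:
move_arm:
  series:
    - [0,0,0,0,0,0]
    - [0,0,0,0,0,0]
    - [0,0,0,0,0,0]
    - [0,0,0,0,0,0]
    - [0,0,0,0,0,0]
  grip: 1

```text
time_s: 12.52
eef_pos: [0.6792, -0.1401, 0.0125]
orientation: [0.94, 0.342, 0.001, 0.0]
force: [-1.1, -0.2, 6.6]
opening: 0.0506
gripper_force: 65.6
```

Call:
move_arm:
  series:
    - [0,0,0.25,0,0,0]
    - [-0.1,0,0.5,0,0,0]
    - [-0.25,0,0.75,0,0,0.06]
    - [-0.4,0,1,0,0,0.12]
    - [-0.55,0,1,0,0,0.18]
    - [-0.7,0,1,0,0,0.24]
    - [-0.8,0,1,0,0,0.3]
    - [-0.8,0,1,0,0,0.36]
    - [-0.8,0,1,0,0,0.42]
    - [-0.8,0,1,0,0,0.48]

```text
time_s: 13.78
eef_pos: [0.5179, -0.1396, 0.2108]
orientation: [0.452, 0.892, -0.0, 0.0]
force: [0.5, -0.2, -2.7]
opening: 0.0506
gripper_force: 64.6
```

Run:
```python
from h import *
p,R,o=cur();print(p,o["opening"],o["gripper_force"],o["force"],np.round(o["joint_pos"],2))
a,hgh,Rp=plan("P",2)
print(delta(hgh,Rp)); print(delta(a,Rp))
```

```text
[ 0.51789967 -0.13962205  0.2108265 ] 0.05057433207440717 64.59950923919678 [ 0.45362377 -0.24318519 -2.69575786] [-0.62  0.3   1.02  1.68 -0.27  1.31  1.08]
(array([-0.015,  1.572, -0.013]), array([0.0688, 0.147 , 0.3116]))
(array([-0.211,  1.56 , -0.385]), array([0.0688, 0.147 , 0.3116]))
```

Call:
move_arm:
  series:
    - [0,0.2,0.2,0,0,0.05]
    - [0,0.4,0.2,0,0,0.1]
    - [0,0.6,0.2,0,0,0.15]
    - [0,0.8,0.2,0,0,0.2]
    - [0,0.9,0.2,0,0,0.25]
    - [0,0.9,0.2,0,0,0.25]

```text
time_s: 14.52
eef_pos: [0.5179, 0.0421, 0.2505]
orientation: [0.077, 0.997, -0.0, 0.0]
force: [-0.4, -0.2, -2.1]
opening: 0.0507
gripper_force: 64.6
```

Run:
```python
from h import *
p,R,o=cur();print(p,o["opening"],o["gripper_force"])
a,hgh,Rp=plan("P",2,hz=.008)
print(delta(hgh,Rp)); print(delta(a,Rp))
```

```text
[0.5179009  0.0421297  0.25046766] 0.05068701543589534 64.63019371032715
(array([-0.006,  0.664, -0.194]), array([0.0073, 0.1558, 0.0676]))
(array([-0.201,  0.652, -0.565]), array([0.0073, 0.1558, 0.0676]))
```

Call:
move_arm:
  series:
    - [0,0.2,0,0.002,0.05,0.02]
    - [0,0.4,0,0.004,0.1,0.05]
    - [0,0.6,-0.1,0.007,0.156,0.068]
    - [0,0.664,-0.194,0.007,0.156,0.068]
    - [0,0.664,-0.194,0.007,0.156,0.068]
    - [-0.06,0.66,-0.32,0.007,0.156,0.068]
    - [-0.13,0.655,-0.45,0.007,0.156,0.068]
    - [-0.2,0.652,-0.565,0.007,0.156,0.068]
    - [-0.2,0.652,-0.565,0.007,0.156,0.068]

```text
time_s: 15.65
eef_pos: [0.4778, 0.1693, 0.14]
orientation: [-0.027, 0.97, -0.008, -0.24]
force: [0.5, -1.1, -1.0]
opening: 0.0506
gripper_force: 64.6
```

Run:
```python
from h import *
p,R,o=cur();print(p,o["opening"],o["gripper_force"],o["force"])
print((p-D0)@np.stack([EX,EY,N],1))
a,hgh,Rp=plan("P",2,hz=.008)
print(delta(a,Rp))
```

```text
[0.47775432 0.16931589 0.13998024] 0.050628884604674226 64.55763101577759 [ 0.54928785 -1.09511085 -0.98063276]
[-0.18629489 -0.03618726  0.01625162]
(array([-0.   ,  0.016, -0.013]), array([0.0004, 0.0009, 0.0015]))
```

Call:
move_arm:
  series:
    - [-0.01,0.015,-0.02,0,0,0]
    - [-0.014,0.015,-0.027,0,0,0]
    - [-0.014,0.015,-0.027,0,0,0]

```text
time_s: 16.02
eef_pos: [0.4768, 0.174, 0.1344]
orientation: [-0.029, 0.97, -0.008, -0.24]
force: [1.1, -0.1, 8.8]
opening: 0.0507
gripper_force: 65.8
```

Call:
move_arm:
  series:
    - [0,0,0,0,0,0]
    - [0,0,0,0,0,0]
    - [0,0,0,0,0,0]
    - [0,0,0,0,0,0]
  grip: -0.6

```text
time_s: 16.52
eef_pos: [0.4754, 0.1738, 0.132]
orientation: [-0.029, 0.97, -0.009, -0.242]
force: [0.4, 0.7, 0.1]
opening: 0.0682
gripper_force: 0.0
```

Call:
move_arm:
  series:
    - [0.1,0,0.19,0,0,0]
    - [0.22,0,0.43,0,0,0]
    - [0.22,0,0.43,0,0,0]

```text
time_s: 16.9
eef_pos: [0.522, 0.1732, 0.2213]
orientation: [-0.029, 0.971, -0.009, -0.239]
force: [-0.5, 0.7, -1.2]
opening: 0.0683
gripper_force: 0.0
```

Call:
move_arm:
  series:
    - [0,-0.3,0.3,0,0,0]
    - [0,-0.6,0.3,0,0,0]
    - [0,-0.9,0.3,0,0,0]
    - [0,-1,0.3,0,0,0]
    - [0,-1,0.3,0,0,0]

```text
time_s: 17.52
eef_pos: [0.5186, -0.0295, 0.2779]
orientation: [-0.026, 0.97, -0.009, -0.242]
force: [-0.2, 0.2, -0.1]
opening: 0.0684
gripper_force: 0.0
```

Run:
```python
from h import *
p,R,o=cur();print(p,o["opening"],o["gripper_force"],o["force"])
t=capture("top");homes(t,"pics/t2.png")
for r in units(t): print("sat",r[2],np.round(r[3],3),round(r[4],1),np.round(r[5]),r[6:])
print(delta([.424,-.282,.15],R_down(-30.5)))
```

```text
[ 0.5185795  -0.02949746  0.27794815] 0.06843341902058694 0.0 [-0.16397925  0.22633943 -0.05288544]
bay 1 10 [-0.084 -0.06 ] antenna 
bay 2 265 [-0.12 -0.06] antenna [-0.11  -0.033  0.042]
bay 3 0  antenna 
bay 4 0  antenna 
sat 50 [ 0.29  -0.189] -40.5 [ 52. 120.] (663, 95)
sat 76 [ 0.309 -0.439] -45.5 [ 52. 120.] (660, 97)
sat 4 [ 0.424 -0.282] -120.1 [ 53. 121.] (666, 91)
sat 4 [ 0.462 -0.4  ] 65.6 [ 53. 121.] (661, 87)
(array([-0.476, -1.282, -0.638]), array([-0.1618, -0.1   , -0.6723]))
```

Call:
move_arm:
  series:
    - [-0.03,-0.1,0,-0.0135,-0.0083,-0.056]
    - [-0.06,-0.2,0,-0.027,-0.0167,-0.112]
    - [-0.1,-0.3,0,-0.0404,-0.025,-0.168]
    - [-0.14,-0.4,0,-0.0539,-0.0333,-0.224]
    - [-0.18,-0.5,0,-0.0674,-0.0417,-0.28]
    - [-0.22,-0.6,0,-0.0809,-0.05,-0.336]
    - [-0.26,-0.7,-0.1,-0.0944,-0.0583,-0.392]
    - [-0.3,-0.8,-0.2,-0.1079,-0.0667,-0.448]
    - [-0.34,-0.9,-0.3,-0.1213,-0.075,-0.504]
    - [-0.4,-0.95,-0.4,-0.135,-0.0833,-0.56]
    - [-0.476,-0.98,-0.5,-0.148,-0.0917,-0.616]
    - [-0.476,-1,-0.638,-0.1618,-0.1,-0.6723]
    - [-0.476,-1,-0.638,-0.1618,-0.1,-0.6723]

```text
time_s: 19.25
eef_pos: [0.4238, -0.2234, 0.1489]
orientation: [0.867, 0.498, -0.001, -0.002]
force: [0.7, -0.0, 0.9]
opening: 0.0681
gripper_force: 0.0
```

Call:
move_arm:
  series:
    - [0,-0.282,0,0,0,0]
    - [0,-0.282,0,0,0,0]
    - [0,-0.282,0,0,0,0]

```text
time_s: 19.62
eef_pos: [0.4248, -0.2829, 0.1513]
orientation: [0.868, 0.497, -0.0, -0.0]
force: [-0.3, 1.2, 0.1]
opening: 0.0687
gripper_force: 0.0
```

Run:
```python
from h import *
p,R,o=cur();print(p,o["opening"],np.round(o["joint_pos"],2))
w=capture("wrist");W=cloud(w)
f=unit_fit(W,[.424,-.282]);print(f)
print(delta([*f[0],.008],R_down(f[1]+90)))
```

```text
[ 0.4248414  -0.28291047  0.15132571] 0.06867698395080013 [-0.52  0.5   1.37  1.83 -0.52  1.25  0.47]
(array([ 0.42480542, -0.28348743]), np.float64(-120.05967712402345), [52.156124114990234, 120.14684295654297], 7208, 960)
(array([-0.002, -0.008, -0.715]), array([-0.0001, -0.0002,  0.0014]))
```

Call:
move_arm:
  series:
    - [0,-0.005,-0.3,0,0,0]
    - [0,-0.005,-0.5,0,0,0]
    - [0,-0.005,-0.7,0,0,0]
    - [0,-0.005,-0.7,0,0,0]

```text
time_s: 20.18
eef_pos: [0.4236, -0.2809, 0.0087]
orientation: [0.867, 0.498, -0.002, -0.002]
force: [0.2, -0.2, 0.1]
opening: 0.0678
gripper_force: 0.0
```

Call:
move_arm:
  series:
    - [0,0,0,0,0,0]
    - [0,0,0,0,0,0]
    - [0,0,0,0,0,0]
    - [0,0,0,0,0,0]
    - [0,0,0,0,0,0]
  grip: 1

```text
time_s: 20.8
eef_pos: [0.4256, -0.2839, 0.0123]
orientation: [0.868, 0.496, 0.001, 0.001]
force: [-0.0, 1.7, 8.1]
opening: 0.0509
gripper_force: 64.3
```

Call:
move_arm:
  series:
    - [0,0,0.25,0,0,0]
    - [0,0,0.5,0,0,0]
    - [0.1,0.1,0.75,0,0,0.06]
    - [0.2,0.25,1,0,0,0.12]
    - [0.25,0.4,1,0,0,0.18]
    - [0.3,0.55,1,0,0,0.24]
    - [0.35,0.7,1,0,0,0.3]
    - [0.4,0.85,1,0,0,0.36]
    - [0.45,1,1,0,0,0.42]
    - [0.45,1,1,0,0,0.45]

```text
time_s: 22.05
eef_pos: [0.5149, -0.0803, 0.2108]
orientation: [0.334, 0.943, 0.0, 0.0]
force: [-0.4, 0.1, -3.0]
opening: 0.0508
gripper_force: 64.4
```

Run:
```python
from h import *
p,R,o=cur();print(p,o["opening"],o["gripper_force"],o["force"],np.round(o["joint_pos"],2))
a,hgh,Rp=plan("P",3,hz=.008)
print(delta(hgh,Rp)); print(delta(a,Rp))
t=capture("top");homes(t)
```

```text
[ 0.51493647 -0.08033033  0.21084226] 0.05084935428600657 64.42107796669006 [-0.36343813  0.12466101 -3.03374006] [-0.81  0.28  1.09  1.72 -0.25  1.3   1.22]
(array([-0.012,  1.606,  0.004]), array([0.0484, 0.1517, 0.2314]))
(array([-0.207,  1.594, -0.367]), array([0.0484, 0.1517, 0.2314]))
bay 1 268 [-0.12  -0.061] antenna [-0.11  -0.099  0.042]
bay 2 261 [-0.12  -0.061] antenna [-0.109 -0.033  0.042]
bay 3 0  antenna 
bay 4 0  antenna
```

Call:
move_arm:
  series:
    - [0,0.2,0.3,0,0,0.05]
    - [0,0.4,0.3,0,0,0.1]
    - [0,0.6,0.3,0,0,0.15]
    - [0,0.8,0.3,0,0,0.2]
    - [0,1,0.3,0,0,0.2]
    - [0,1,0.3,0,0,0.2]

```text
time_s: 22.85
eef_pos: [0.5136, 0.12, 0.2704]
orientation: [0.029, 1.0, -0.0, 0.0]
force: [-0.1, -0.6, -2.4]
opening: 0.0506
gripper_force: 64.6
```

Run:
```python
from h import *
p,R,o=cur();print(p,o["opening"],o["gripper_force"])
a,hgh,Rp=plan("P",3,hz=.008)
print(delta(hgh,Rp)); print(delta(a,Rp))
```

```text
[0.51362908 0.12001801 0.27037676] 0.050578731814909836 64.55139756202698
(array([-0.005,  0.604, -0.293]), array([-0.0002,  0.1557,  0.0373]))
(array([-0.2  ,  0.592, -0.665]), array([-0.0002,  0.1557,  0.0373]))
```

Call:
move_arm:
  series:
    - [0,0.2,0,0,0.05,0.01]
    - [0,0.4,0,0,0.1,0.02]
    - [0,0.6,-0.1,0,0.156,0.037]
    - [0,0.61,-0.293,0,0.156,0.037]
    - [0,0.61,-0.293,0,0.156,0.037]
    - [-0.06,0.61,-0.42,0,0.156,0.037]
    - [-0.13,0.605,-0.55,0,0.156,0.037]
    - [-0.2,0.6,-0.665,0,0.156,0.037]
    - [-0.2,0.6,-0.665,0,0.156,0.037]
    - [-0.2,0.6,-0.665,0,0.156,0.037]

```text
time_s: 24.1
eef_pos: [0.4756, 0.2361, 0.1405]
orientation: [-0.027, 0.97, -0.007, -0.24]
force: [-0.4, 0.1, -1.8]
opening: 0.0504
gripper_force: 64.4
```

Run:
```python
from h import *
p,R,o=cur();print(p,o["opening"],o["gripper_force"],o["force"])
print((p-D0)@np.stack([EX,EY,N],1))
a,hgh,Rp=plan("P",3,hz=.008)
print(delta(a,Rp))
```

```text
[0.47558212 0.23613021 0.14053718] 0.05043231756880969 64.4243574142456 [-0.40935892  0.06250219 -1.78123895]
[-0.18482803  0.03063389  0.01765275]
(array([-0.01 ,  0.011, -0.016]), array([-0.    ,  0.0012,  0.0017]))
```

Call:
move_arm:
  series:
    - [-0.01,0.011,-0.02,0,0,0]
    - [-0.017,0.011,-0.031,0,0,0]
    - [-0.017,0.011,-0.031,0,0,0]

```text
time_s: 24.48
eef_pos: [0.473, 0.2388, 0.1342]
orientation: [-0.028, 0.971, -0.007, -0.239]
force: [5.7, 1.5, 14.6]
opening: 0.0507
gripper_force: 66.4
```

Call:
move_arm:
  series:
    - [0,0,0,0,0,0]
    - [0,0,0,0,0,0]
    - [0,0,0,0,0,0]
    - [0,0,0,0,0,0]
  grip: -0.6

```text
time_s: 24.98
eef_pos: [0.4707, 0.2386, 0.1311]
orientation: [-0.028, 0.97, -0.008, -0.242]
force: [0.9, 0.3, -0.1]
opening: 0.0685
gripper_force: 0.0
```

Call:
move_arm:
  series:
    - [0.1,0,0.19,0,0,0]
    - [0.22,0,0.43,0,0,0]
    - [0.22,0,0.43,0,0,0]

```text
time_s: 25.35
eef_pos: [0.5174, 0.2379, 0.2206]
orientation: [-0.027, 0.971, -0.007, -0.239]
force: [-0.5, -0.1, -0.9]
opening: 0.0683
gripper_force: 0.0
```

Call:
move_arm:
  series:
    - [0,-0.3,0.3,0,0,0]
    - [0,-0.6,0.3,0,0,0]
    - [0,-0.9,0.3,0,0,0]
    - [0,-1,0.3,0,0,0]
    - [0,-1,0.3,0,0,0]

```text
time_s: 25.98
eef_pos: [0.5142, 0.0354, 0.2773]
orientation: [-0.025, 0.97, -0.008, -0.242]
force: [0.2, 0.6, -0.9]
opening: 0.068
gripper_force: 0.0
```

Run:
```python
from h import *
p,R,o=cur();print(p,o["opening"],o["gripper_force"],o["force"],np.round(o["joint_pos"],2))
t=capture("top");homes(t,"pics/t3.png")
for r in units(t): print("sat",r[2],np.round(r[3],3),round(r[4],1),np.round(r[5]),r[6:])
print(delta([.463,-.4,.2],R_down(-24.5)))
```

```text
[0.51421785 0.03540957 0.27726096] 0.06796792194891331 0.0 [ 0.2355271   0.60615815 -0.88673812] [-0.6   0.63  0.84  1.2  -0.34  1.98  1.81]
bay 1 0  antenna 
bay 2 0  antenna 
bay 3 279 [-0.119 -0.061] antenna [-0.11   0.033  0.042]
bay 4 0  antenna 
sat 75 [ 0.308 -0.439] -45.6 [ 53. 119.] (663, 108)
sat 50 [ 0.29  -0.189] -41.7 [ 53. 120.] (664, 86)
sat 4 [ 0.462 -0.401] 64.6 [ 54. 123.] (662, 92)
(array([-0.258, -2.196, -0.384]), array([-0.1538, -0.1057, -0.6391]))
```

Call:
move_arm:
  series:
    - [0,-0.1,0,-0.0128,-0.0088,-0.0533]
    - [0,-0.25,0,-0.0256,-0.0176,-0.1065]
    - [0,-0.4,0,-0.0384,-0.0264,-0.16]
    - [0,-0.55,0,-0.0513,-0.0352,-0.213]
    - [0,-0.7,0,-0.0641,-0.044,-0.2663]
    - [0,-0.85,0,-0.0769,-0.0528,-0.32]
    - [0,-1,0,-0.0897,-0.0617,-0.3728]
    - [0,-1,0,-0.1025,-0.0705,-0.426]
    - [0,-1,0,-0.1153,-0.0793,-0.4793]
    - [0,-1,0,-0.1282,-0.0881,-0.5326]
    - [0,-1,0,-0.141,-0.0969,-0.5858]
    - [0,-1,0,-0.1538,-0.1057,-0.6391]
    - [0,-1,0,-0.1538,-0.1057,-0.6391]

```text
time_s: 27.7
eef_pos: [0.5155, -0.1586, 0.2768]
orientation: [0.84, 0.543, -0.001, -0.001]
force: [-0.3, 0.9, -1.1]
opening: 0.0683
gripper_force: 0.0
```

Call:
move_arm:
  series:
    - [-0.1,-0.3,-0.1,0,0,0]
    - [-0.2,-0.6,-0.2,0,0,0]
    - [-0.25,-0.9,-0.4,0,0,0]
    - [-0.25,-1,-0.6,0,0,0]
    - [-0.25,-1,-0.6,0,0,0]

```text
time_s: 28.32
eef_pos: [0.4621, -0.3623, 0.1537]
orientation: [0.841, 0.541, -0.002, -0.003]
force: [-0.0, 0.9, 0.6]
opening: 0.0683
gripper_force: 0.0
```

Call:
move_arm:
  series:
    - [0,-0.19,0,0,0,0]
    - [0,-0.19,0,0,0,0]

```text
time_s: 28.58
eef_pos: [0.4648, -0.401, 0.1583]
orientation: [0.841, 0.542, -0.001, 0.0]
force: [0.4, 1.0, 0.1]
opening: 0.0683
gripper_force: 0.0
```

Run:
```python
from h import *
p,R,o=cur();print(p,o["opening"],np.round(o["joint_pos"],2))
w=capture("wrist");W=cloud(w)
f=unit_fit(W,[.463,-.4]);print(f)
print(delta([*f[0],.008],R_down(f[1]-90)))
homes(capture("top"))
```

```text
[ 0.4648469  -0.40095658  0.15832618] 0.0682738647345463 [-0.13  0.7   1.22  1.54 -0.66  1.37  0.73]
(array([ 0.46408417, -0.40084167]), np.float64(64.64007568359374), [52.17329025268555, 118.5325927734375], 6943, 712)
(array([-0.007, -0.006, -0.751]), array([ 0.0002, -0.0002, -0.0055]))
bay 1 262 [-0.12  -0.061] antenna [-0.109 -0.099  0.042]
bay 2 261 [-0.12  -0.061] antenna [-0.109 -0.034  0.042]
bay 3 274 [-0.12  -0.061] antenna [-0.11   0.033  0.042]
bay 4 0  antenna
```

Call:
move_arm:
  series:
    - [0,-0.005,-0.3,0,0,-0.005]
    - [0,-0.005,-0.5,0,0,-0.005]
    - [0,-0.005,-0.7,0,0,-0.005]
    - [0,-0.005,-0.75,0,0,-0.005]
    - [0,-0.005,-0.75,0,0,-0.005]

```text
time_s: 29.3
eef_pos: [0.4657, -0.3997, 0.008]
orientation: [0.845, 0.535, -0.0, -0.0]
force: [0.6, -0.5, 0.8]
opening: 0.0686
gripper_force: 0.0
```

Call:
move_arm:
  series:
    - [0,0,0,0,0,0]
    - [0,0,0,0,0,0]
    - [0,0,0,0,0,0]
    - [0,0,0,0,0,0]
    - [0,0,0,0,0,0]
  grip: 1

```text
time_s: 29.92
eef_pos: [0.4659, -0.4012, 0.0096]
orientation: [0.845, 0.534, 0.0, 0.001]
force: [-0.3, 2.5, 7.5]
opening: 0.0513
gripper_force: 64.8
```

Call:
move_arm:
  series:
    - [0,0,0.25,0,0,0]
    - [0,0,0.5,0,0,0]
    - [0,0.1,0.75,0,0,-0.05]
    - [0,0.3,1,0,0,-0.1]
    - [0.1,0.5,1,0,0,-0.15]
    - [0.15,0.7,1,0,0,-0.2]
    - [0.2,0.9,1,0,0,-0.25]
    - [0.25,1,1,0,0,-0.3]
    - [0.25,1,1,0,0,-0.34]

```text
time_s: 31.05
eef_pos: [0.5162, -0.1978, 0.2077]
orientation: [1.0, 0.029, -0.0, -0.001]
force: [-0.8, -0.5, -2.5]
opening: 0.0509
gripper_force: 64.0
```

Call:
move_arm:
  series:
    - [0,0.25,0.1,0,0,0]
    - [0,0.5,0.2,0,0,0]
    - [0,0.75,0.3,0,0,0]
    - [0,1,0.35,0,0,0]
    - [0,1,0.35,0,0,0]

```text
time_s: 31.68
eef_pos: [0.5156, 0.0048, 0.2782]
orientation: [0.999, 0.034, 0.0, -0.002]
force: [0.6, -0.6, -2.2]
opening: 0.0507
gripper_force: 64.2
```

Call:
move_arm:
  series:
    - [0,0.25,0,0,0,0]
    - [0,0.5,0,0,0,0]
    - [0,0.75,0,0,0,0]
    - [0,1,0,0,0,0]
    - [0,1,0,0,0,0]

```text
time_s: 32.3
eef_pos: [0.5144, 0.204, 0.2768]
orientation: [0.999, 0.033, -0.001, -0.0]
force: [0.4, -1.2, -3.3]
opening: 0.0508
gripper_force: 64.2
```

Run:
```python
from h import *
p,R,o=cur();print(p,o["opening"],o["gripper_force"],np.round(o["joint_pos"],2))
a,hgh,Rp=plan("M",4,hz=.008)
print(delta(hgh,Rp)); print(delta(a,Rp))
```

```text
[0.51436519 0.204023   0.27679396] 0.05079990257650187 64.21360731124878 [-1.42  0.56  1.48  1.53 -0.56  1.56 -1.46]
(array([-0.029,  0.513, -0.325]), array([-0.01  ,  0.1548, -0.0014]))
(array([-0.224,  0.501, -0.697]), array([-0.01  ,  0.1548, -0.0014]))
```

Call:
move_arm:
  series:
    - [-0.01,0.1,0,-0.002,0.04,0]
    - [-0.02,0.2,0,-0.005,0.08,0]
    - [-0.03,0.3,0,-0.008,0.12,0]
    - [-0.03,0.4,0,-0.01,0.155,0]
    - [-0.029,0.513,-0.1,-0.01,0.155,-0.001]
    - [-0.029,0.513,-0.2,-0.01,0.155,-0.001]
    - [-0.029,0.513,-0.2,-0.01,0.155,-0.001]

```text
time_s: 33.17
eef_pos: [0.509, 0.3004, 0.2359]
orientation: [0.97, 0.026, -0.243, 0.009]
force: [0.7, -0.8, -1.7]
opening: 0.0509
gripper_force: 64.2
```

Run:
```python
from h import *
p,R,o=cur();print(p,o["opening"],o["gripper_force"],np.round(o["joint_pos"],2))
a,hgh,Rp=plan("M",4,hz=.008)
print(delta(hgh,Rp)); print(delta(a,Rp))
```

```text
[0.50903958 0.30042675 0.23593429] 0.05088340959526653 64.17511940002441 [-0.88  0.8   0.84  1.03 -0.62  2.01 -1.71]
(array([-0.002,  0.031, -0.121]), array([ 0.0016, -0.0005,  0.0025]))
(array([-0.198,  0.019, -0.493]), array([ 0.0016, -0.0005,  0.0025]))
```

Call:
move_arm:
  series:
    - [0,0.02,-0.12,0.001,0,0.002]
    - [-0.06,0.02,-0.24,0.001,0,0.002]
    - [-0.13,0.02,-0.37,0.001,0,0.002]
    - [-0.198,0.02,-0.49,0.001,0,0.002]
    - [-0.198,0.02,-0.49,0.001,0,0.002]
    - [-0.198,0.02,-0.49,0.001,0,0.002]

```text
time_s: 33.92
eef_pos: [0.4705, 0.3057, 0.141]
orientation: [0.97, 0.03, -0.241, 0.007]
force: [0.2, 1.0, -1.5]
opening: 0.0508
gripper_force: 64.1
```

Run:
```python
from h import *
p,R,o=cur();print(p,o["opening"],o["gripper_force"],o["force"],np.round(o["joint_pos"],2))
print((p-D0)@np.stack([EX,EY,N],1))
a,hgh,Rp=plan("M",4,hz=.008)
print(delta(a,Rp))
```

```text
[0.47049506 0.30566822 0.14102647] 0.050759887020113026 64.08242225646973 [ 0.20775199  0.96420912 -1.49739104] [-0.98  0.79  0.83  1.29 -0.62  1.79 -1.66]
[-0.18575575  0.10035325  0.01771751]
(array([-0.005, -0.007, -0.018]), array([-0.0002,  0.0008,  0.    ]))
```

Call:
move_arm:
  series:
    - [-0.01,-0.007,-0.02,0,0,0]
    - [-0.018,-0.007,-0.033,0,0,0]
    - [-0.018,-0.007,-0.033,0,0,0]

```text
time_s: 34.3
eef_pos: [0.466, 0.3046, 0.1328]
orientation: [0.97, 0.03, -0.242, 0.007]
force: [0.6, 0.0, -2.1]
opening: 0.0507
gripper_force: 64.3
```

Call:
move_arm:
  series:
    - [0,0,0,0,0,0]
    - [0,0,0,0,0,0]
    - [0,0,0,0,0,0]
    - [0,0,0,0,0,0]
  grip: -0.6

```text
time_s: 34.8
eef_pos: [0.4658, 0.3048, 0.1327]
orientation: [0.97, 0.03, -0.242, 0.007]
force: [-0.7, -0.4, -0.2]
opening: 0.0683
gripper_force: 0.0
```

Call:
move_arm:
  series:
    - [0.1,0,0.19,0,0,0]
    - [0.22,0,0.43,0,0,0]
    - [0.22,0,0.6,0,0,0]
    - [0.22,0,0.6,0,0,0]

```text
time_s: 35.3
eef_pos: [0.5111, 0.3044, 0.2555]
orientation: [0.97, 0.03, -0.239, 0.006]
force: [0.3, -0.8, 0.1]
opening: 0.0683
gripper_force: 0.0
```

Call:
move_arm:
  series:
    - [0,-0.3,0.3,0,-0.05,0]
    - [0,-0.6,0.3,0,-0.1,0]
    - [0,-0.9,0.3,0,-0.15,0]
    - [0,-1,0.3,0,-0.15,0]
    - [0,-1,0.3,0,-0.15,0]

```text
time_s: 35.92
eef_pos: [0.5088, 0.1023, 0.3127]
orientation: [1.0, 0.026, -0.009, 0.013]
force: [-0.3, 0.6, -0.8]
opening: 0.0685
gripper_force: 0.0
```

Call:
move_arm:
  series:
    - [0,-0.3,0,0,0,0]
    - [0,-0.6,0,0,0,0]
    - [0,-0.9,0,0,0,0]
    - [0,-1,0,0,0,0]
    - [0,-1,0,0,0,0]
  grip: 1

```text
time_s: 36.55
eef_pos: [0.5098, -0.0961, 0.3122]
orientation: [1.0, 0.026, -0.009, 0.015]
force: [0.1, 0.2, -0.3]
opening: -0.0001
gripper_force: 0.0
```

Run:
```python
from h import *
p,R,o=cur();print(p,o["opening"],o["gripper_force"],o["force"],np.round(o["joint_pos"],2))
t=capture("top");homes(t);cv2.imwrite("pics/t4.png",cv2.resize(t["frame"][120:320,60:340],None,fx=2.8,fy=2.8,interpolation=cv2.INTER_CUBIC))
for r in units(t): print("sat",r[2],np.round(r[3],3),round(r[4],1),np.round(r[5]),r[6:])
W=cloud(t);A=(W-D0)@np.stack([EX,EY,N],1)
# cover plate: points z 70..190 above deck
m=(abs(A[...,1])<.13)&(A[...,2]>.075)&(A[...,2]<.2)&(A[...,0]>-.12)&(A[...,0]<.05)
q=A[m]
for z in np.arange(.08,.17,.01):
    s=q[abs(q[:,2]-z)<.005]; print(round(z,3),len(s),np.round(np.percentile(s[:,0],[2,50,98]),4) if len(s) else "")
# lever: find in world
for d in spotter.search_frame(t,"isolator_tip")+spotter.search_frame(t,"isolator"): print("iso",d["location"],d["conf"],(np.array(d["location"])-D0)@np.stack([EX,EY,N],1))
m=(A[...,1]>.145)&(A[...,1]<.23)&(W[...,2]>.11)&(W[...,0]<.6)&(W[...,0]>.42)
print("knob pts",m.sum(),W[m].mean(0),W[m].min(0),W[m].max(0))
```

```text
[ 0.50980354 -0.09607395  0.31217167] -7.086508190120551e-05 0.0 [ 0.1143184   0.15285736 -0.30880444] [-0.86  0.23  1.17  1.54 -0.18  1.52 -1.21]
bay 1 265 [-0.12  -0.061] antenna [-0.11  -0.098  0.042]
bay 2 265 [-0.119 -0.061] antenna [-0.108 -0.033  0.042]
bay 3 272 [-0.12  -0.061] antenna [-0.11   0.032  0.042]
bay 4 272 [-0.12 -0.06] antenna [-0.109  0.098  0.042]
sat 75 [ 0.308 -0.438] -44.9 [ 53. 120.] (668, 98)
sat 50 [ 0.29  -0.189] -40.1 [ 53. 120.] (668, 91)
0.08 253 [-0.0514 -0.0471 -0.0426]
0.09 278 [-0.0496 -0.045  -0.0403]
0.1 267 [-0.0473 -0.043  -0.0386]
0.11 288 [-0.0446 -0.0406 -0.0363]
0.12 89 [-0.0433 -0.04   -0.037 ]
0.13 0 
0.14 33 [-0.0337 -0.0257 -0.021 ]
0.15 836 [-0.0708 -0.0497 -0.028 ]
0.16 99 [-0.0731 -0.0681 -0.0571]
iso [0.5332, 0.2071, 0.1295] 0.2 [-0.13037895 -0.00189284  0.03382998]
iso [0.4947, 0.3719, 0.143] 0.53 [-0.16168156  0.16496701  0.03261444]
iso [0.533, 0.2118, 0.1302] 0.4 [-0.13062516  0.00281055  0.03449142]
knob pts 74 [0.49472623 0.37404811 0.1451325 ] [0.48327788 0.36297421 0.11151795] [0.5106135  0.38803899 0.1539346 ]
```

View pics/t4.png

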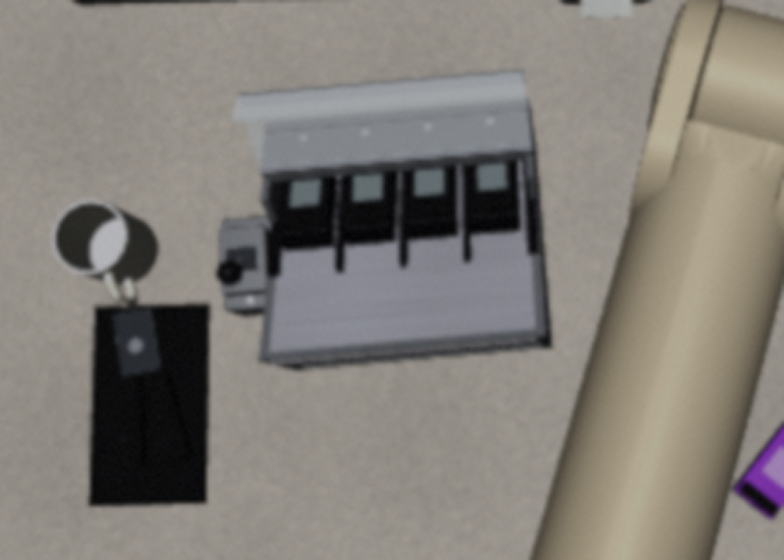

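All four units are home: each antenna sits at deck x of about -0.110. The lever knob is at crop (230,272) and the cover is still open. I'll now plan the cover stroke, with the shut fingertip hooked behind the cover's free edge.

```bash
cat >> h.py <<'E'
def cov(phi,y=0.):
    u=np.array([-np.cos(phi),0,np.sin(phi)]);n=np.array([np.sin(phi),0,np.cos(phi)])
    w=lambda v: deckp(v[0],y,v[2])
    h=np.array([-.055,0,.058])
    return w(h+.092*u+.004*n),w(h+.072*u+.004*n),w(h+.092*u-.038*n)
E
python3 - <<'E'
from h import *
t=capture("top");W=cloud(t);A=(W-D0)@np.stack([EX,EY,N],1)
m=(abs(A[...,1])<.03)&(A[...,2]>.075)&(A[...,2]<.2)&(A[...,0]>-.12)&(A[...,0]<.05)
q=W[m];print("max x",np.percentile(q[:,0],[90,99,100]),"z range",q[:,2].min(),q[:,2].max(), "zmax pts x",q[q[:,2]>q[:,2].max()-.004][:,0].mean())
e=np.array([np.cos(np.deg2rad(YAW)),np.sin(np.deg2rad(YAW)),0])
p,R,o=cur();print(p)
for f in (1.78,1.6,1.4,1.2,1.05,.9,.75,.6,.45,.3,.15,0):
    c,s,l=cov(f)
    T=(c+.012*e+[0,0,-.025]) if f>1.1 else s+.011*e
    print(f,"corner",np.round(c,3),"lip",np.round(l,3),"TCP",np.round(T,3))
E
```

```text
max x [0.66862603 0.676798   0.67937027] z range 0.12709853540447386 0.2109103630637916 zmax pts x 0.6433231535098436
[ 0.51025858 -0.09305369  0.31232944]
1.78 corner [0.673 0.218 0.184] lip [0.64  0.216 0.211] TCP [0.685 0.218 0.159]
1.6 corner [0.659 0.217 0.194] lip [0.623 0.215 0.215] TCP [0.671 0.218 0.169]
1.4 corner [0.643 0.216 0.202] lip [0.603 0.213 0.215] TCP [0.655 0.217 0.177]
1.2 corner [0.625 0.215 0.207] lip [0.584 0.212 0.212] TCP [0.637 0.215 0.182]
1.05 corner [0.612 0.214 0.208] lip [0.57  0.211 0.206] TCP [0.623 0.215 0.188]
0.9 corner [0.598 0.213 0.207] lip [0.557 0.21  0.199] TCP [0.612 0.214 0.187]
0.75 corner [0.584 0.212 0.204] lip [0.545 0.21  0.19 ] TCP [0.602 0.213 0.185]
0.6 corner [0.572 0.211 0.199] lip [0.534 0.209 0.179] TCP [0.592 0.213 0.181]
0.45 corner [0.56  0.211 0.192] lip [0.526 0.209 0.167] TCP [0.582 0.212 0.176]
0.3 corner [0.549 0.21  0.184] lip [0.519 0.208 0.154] TCP [0.574 0.212 0.169]
0.15 corner [0.539 0.209 0.174] lip [0.514 0.208 0.14 ] TCP [0.566 0.211 0.162]
0 corner [0.531 0.209 0.162] lip [0.512 0.208 0.125] TCP [0.56  0.211 0.153]
```

Call:
move_arm:
  series:
    - [0.25,0.25,0,0,0,0]
    - [0.5,0.5,0,0,0,0]
    - [0.75,0.75,0,0,0,0]
    - [0.98,1,0,0,0,0]
    - [0.98,1,0,0,0,0]
    - [0.98,1,0,0,0,0]

```text
time_s: 37.55
eef_pos: [0.7065, 0.1092, 0.3101]
orientation: [0.999, 0.031, -0.01, 0.015]
force: [-0.3, -0.4, -0.6]
opening: 0.0001
gripper_force: 0.0
```

Call:
move_arm:
  series:
    - [0,0.25,0,0,0,0]
    - [0,0.55,0,0,0,0]
    - [0,0.55,0,0,0,0]
    - [0,0.55,0,0,0,0]

```text
time_s: 38.05
eef_pos: [0.7053, 0.2149, 0.3127]
orientation: [0.999, 0.028, -0.009, 0.015]
force: [0.3, -0.5, -0.3]
opening: 0.0001
gripper_force: 0.0
```

Run:
```python
from h import *
p,R,o=cur();print(p,np.round(R.as_matrix()[:,2],3),o["force"],np.round(o["joint_pos"],2))
print(delta([.705,.217,.16],R_down(YAW-90)))
```

```text
[0.70534563 0.21488753 0.31274429] [-0.017 -0.03  -0.999] [ 0.2746756 -0.516664  -0.3473892] [-0.7   0.8   0.94  0.77 -0.61  1.8  -1.6 ]
(array([-0.002,  0.011, -0.764]), array([ 0.0094, -0.0053,  0.0018]))
```

Call:
move_arm:
  series:
    - [0,0.01,-0.25,0.009,-0.005,0]
    - [0,0.01,-0.5,0.009,-0.005,0]
    - [0,0.01,-0.764,0.009,-0.005,0]
    - [0,0.01,-0.764,0.009,-0.005,0]
    - [0,0.01,-0.764,0.009,-0.005,0]

```text
time_s: 38.67
eef_pos: [0.7066, 0.2158, 0.1627]
orientation: [1.0, 0.027, 0.001, 0.0]
force: [0.3, 0.5, 1.6]
opening: -0.0002
gripper_force: 0.0
```

Call:
move_arm:
  series:
    - [-0.05,0,0,0,0,0]
    - [-0.1,0,0,0,0,0]
    - [-0.14,0,0.025,0,0,0]
    - [-0.17,0,0.045,0,0,0]
    - [-0.21,0,0.065,0,0,0]
    - [-0.25,0,0.085,0,0,0]
    - [-0.295,0,0.1,0,0,0]
    - [-0.34,-0.01,0.11,0,0,0]
    - [-0.375,-0.01,0.125,0,0,0]
    - [-0.41,-0.01,0.14,0,0,0]
    - [-0.41,-0.01,0.14,0,0,0]

```text
time_s: 40.05
eef_pos: [0.6233, 0.2151, 0.1882]
orientation: [1.0, 0.028, -0.001, 0.0]
force: [0.2, -0.2, 0.9]
opening: -0.0
gripper_force: 0.0
```

```bash
cat >> h.py <<'E'
def coverang(p):
    W=cloud(p);A=(W-D0)@np.stack([EX,EY,N],1)
    m=(abs(A[...,1])>.05)&(abs(A[...,1])<.13)&(A[...,0]>-.2)&(A[...,0]<.04)&(A[...,2]>.05)&(A[...,2]<.2)
    q=A[m];r=q[:,[0,2]]-[-.055,.058];d=np.hypot(*r.T);k=(d>.03)&(d<.08)
    return np.median(np.arctan2(r[k,1],-r[k,0])),k.sum()
E
python3 - <<'E'
from h import *
p,R,o=cur();print(p,np.round(R.as_matrix()[:,2],3),o["force"],np.round(o["joint_pos"],2))
s=capture("side");print(coverang(s),coverang(capture("top")))
cv2.imwrite("pics/s5.png",cv2.resize(s["frame"][80:260,160:360],None,fx=3,fy=3))
E
```

```text
[0.62327732 0.21512539 0.1882239 ] [-0.001 -0.    -1.   ] [ 0.22297367 -0.16407709  0.921683  ] [-0.99  0.65  0.99  1.36 -0.54  1.41 -1.53]
(np.float64(1.0530992766759648), np.int64(79)) (np.float64(-3.0582448040600156), np.int64(221))
```

View pics/s5.png

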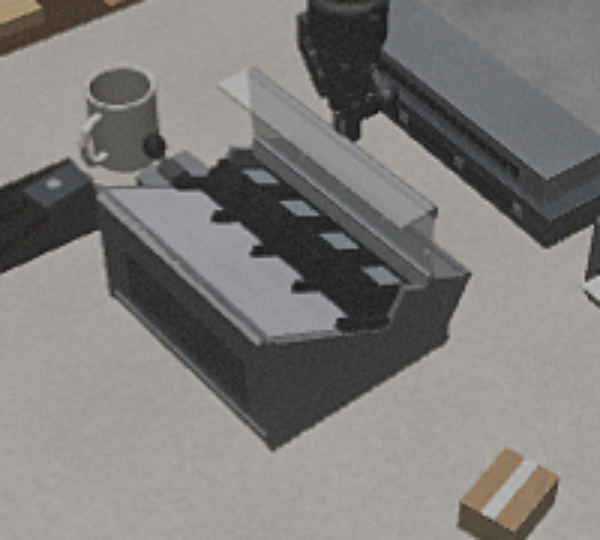

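The side view shows the finger behind the cover, which is now at about 1.05 rad and moving freely. I'll continue the arc until it's shut.

Call:
move_arm:
  series:
    - [-0.028,0,-0.002,0,0,0]
    - [-0.055,0,-0.005,0,0,0]
    - [-0.08,0,-0.01,0,0,0]
    - [-0.105,0,-0.015,0,0,0]
    - [-0.13,0,-0.025,0,0,0]
    - [-0.155,0,-0.035,0,0,0]
    - [-0.18,0,-0.048,0,0,0]
    - [-0.205,0,-0.06,0,0,0]
    - [-0.225,0,-0.078,0,0,0]
    - [-0.245,0,-0.095,0,0,0]
    - [-0.265,0,-0.113,0,0,0]
    - [-0.285,0,-0.13,0,0,0]
    - [-0.3,0,-0.153,0,0,0]
    - [-0.315,0,-0.175,0,0,0]
    - [-0.318,0,-0.19,0,0,0]
    - [-0.318,0,-0.19,0,0,0]

```text
time_s: 42.15
eef_pos: [0.5601, 0.2149, 0.1498]
orientation: [1.0, 0.028, -0.001, 0.0]
force: [-0.8, 0.2, -0.2]
opening: 0.0
gripper_force: 0.0
```

Run:
```python
from h import *
p,R,o=cur();print(p,np.round(R.as_matrix()[:,2],3),o["force"])
print((p-D0)@np.stack([EX,EY,N],1))
print(coverang(capture("side")),coverang(capture("top")))
```

```text
[0.56013112 0.21491838 0.14976767] [-0.001 -0.001 -1.   ] [-0.82406733  0.23168274 -0.21027716]
[-0.11560183  0.00425056  0.06450711]
(np.float64(0.05525197828599895), np.int64(443)) (np.float64(0.07103382324160523), np.int64(645))
```

Call:
move_arm:
  series:
    - [0,0,-0.01,0,0,0]
    - [-0.003,0,-0.02,0,0,0]
    - [-0.005,0,-0.03,0,0,0]
    - [-0.005,0,-0.03,0,0,0]

```text
time_s: 42.75
eef_pos: [0.5623, 0.215, 0.1476]
orientation: [1.0, 0.028, 0.003, -0.001]
force: [1.3, -0.1, 20.2]
opening: 0.0002
gripper_force: 9.1
```

Run:
```python
from h import *
p,R,o=cur();print(p,o["force"],(p-D0)@np.stack([EX,EY,N],1))
print(coverang(capture("side")),coverang(capture("top")))
```

```text
[0.56233624 0.21501012 0.14763118] [ 1.29810886 -0.09654596 20.21510666] [-0.11265422  0.00420619  0.06364385]
(np.float64(0.050059709655743044), np.int64(431)) (np.float64(0.06895682964924633), np.int64(645))
```

Call:
move_arm:
  series:
    - [0.02,0,0.2,0,0,0]
    - [0,0,0.5,0,0,0]
    - [0,0,0.65,0,0,0]
    - [-0.2,0.25,0.65,0,0,0]
    - [-0.4,0.5,0.65,0,0,0]
    - [-0.63,0.75,0.65,0,0,0]
    - [-0.63,0.825,0.65,0,0,0]
    - [-0.63,0.825,0.65,0,0,0]

```text
time_s: 43.85
eef_pos: [0.4324, 0.3816, 0.2735]
orientation: [1.0, 0.03, -0.0, 0.001]
force: [1.7, -0.5, 0.6]
opening: 0.0001
gripper_force: 0.0
```

Run:
```python
from h import *
p,R,o=cur();print(p,o["force"],np.round(o["joint_pos"],2))
for n in("side","top","wrist"):
    s=capture(n);print(n,coverang(s));W=cloud(s);A=(W-D0)@np.stack([EX,EY,N],1)
    m=(A[...,1]>.145)&(A[...,1]<.22)&(W[...,2]>.12)&(W[...,2]<.16)&(W[...,0]<.6)&(W[...,0]>.46)
    if m.sum()>5: print("knob",m.sum(),np.round([W[m].mean(0),W[m].min(0),W[m].max(0)],3).tolist())
print(delta([.435,.380,.130],R_down(YAW-90)))
```

```text
[0.43235425 0.38159804 0.27345747] [ 1.66994811 -0.46306341  0.58296112] [-1.58  0.42  1.11  1.47 -0.37  1.48 -1.98]
side (np.float64(0.042163420678411584), np.int64(523))
knob 57 [[0.492, 0.373, 0.142], [0.48, 0.363, 0.125], [0.504, 0.389, 0.152]]
top (np.float64(0.06938895790862276), np.int64(1300))
knob 70 [[0.494, 0.374, 0.146], [0.484, 0.364, 0.137], [0.507, 0.389, 0.155]]
wrist (np.float64(0.051312783143743636), np.int64(5445))
knob 670 [[0.495, 0.376, 0.145], [0.483, 0.364, 0.136], [0.508, 0.389, 0.151]]
(array([ 0.   ,  0.013, -0.72 ]), array([ 0.0004, -0.0001,  0.0032]))
```

Call:
move_arm:
  series:
    - [0,0,-0.25,0,0,0]
    - [0,0,-0.5,0,0,0]
    - [0,0,-0.72,0,0,0]
    - [0,0,-0.72,0,0,0]
    - [0,0,-0.72,0,0,0]

```text
time_s: 44.62
eef_pos: [0.435, 0.379, 0.1319]
orientation: [1.0, 0.027, 0.0, -0.0]
force: [0.0, 0.4, 0.8]
opening: -0.0001
gripper_force: 0.0
```

Call:
move_arm:
  series:
    - [0.1,0.003,0,0,0,0]
    - [0.15,0.006,0,0,0,0]
    - [0.2,0.01,0,0,0,0]
    - [0.25,0.012,0,0,0,0]
    - [0.3,0.015,0,0,0,0]
    - [0.35,0.018,0,0,0,0]
    - [0.4,0.02,0,0,0,0]
    - [0.44,0.022,0,0,0,0]
    - [0.47,0.025,0,0,0,0]
    - [0.48,0.025,0,0,0,0]
    - [0.48,0.025,0,0,0,0]

```text
time_s: 46.0
eef_pos: [0.5189, 0.3846, 0.1288]
orientation: [0.999, 0.029, -0.012, 0.001]
force: [-49.5, -12.4, 28.7]
opening: 0.0003
gripper_force: 25.1
```

```bash
cat >> h.py <<'E'
def knob(s):
    W=cloud(s);A=(W-D0)@np.stack([EX,EY,N],1)
    m=(A[...,1]>.145)&(A[...,1]<.19)&(W[...,2]>.12)&(W[...,2]<.157)&(W[...,0]<.6)&(W[...,0]>.46)
    if m.sum()>5: print("knob",m.sum(),np.round([W[m].mean(0),W[m].min(0),W[m].max(0)],3).tolist())
E
python3 - <<'E'
from h import *
p,R,o=cur();print(p,o["force"])
for n in("side","top"): knob(capture(n))
E
```

```text
[0.51894825 0.38456834 0.12884651] [-49.48958222 -12.44213214  28.6844717 ]
knob 79 [[0.525, 0.377, 0.144], [0.506, 0.369, 0.121], [0.553, 0.393, 0.157]]
knob 15 [[0.516, 0.378, 0.144], [0.509, 0.37, 0.132], [0.552, 0.39, 0.156]]
```

Call:
move_arm:
  series:
    - [-0.08,0,0,0,0,0]
    - [-0.2,0,0,0,0,0]
    - [-0.35,0,0,0,0,0]
    - [-0.45,0,0.2,0,0,0]
    - [-0.45,0,0.6,0,0,0]
    - [-0.45,0,0.9,0,0,0]
    - [-0.45,0,0.9,0,0,0]

```text
time_s: 46.98
eef_pos: [0.4413, 0.3849, 0.3145]
orientation: [1.0, 0.027, 0.002, -0.002]
force: [0.7, 0.7, -1.3]
opening: -0.0003
gripper_force: 0.0
```

Run:
```python
from h import *
p,R,o=cur();print(p,o["force"],o["time_s"])
for n in("side","top","wrist"):
    s=capture(n);print(n,coverang(s));knob(s)
    if n=="top": 
        for r in units(s): print("sat",r[2],np.round(r[3],3),round(r[4],1))
    if n=="wrist":cv2.imwrite("pics/w9.png",s["frame"])
    if n=="side":
        cv2.imwrite("pics/s9.png",cv2.resize(s["frame"][80:260,160:360],None,fx=3,fy=3))
```

```text
[0.44134138 0.38494162 0.31452268] [ 0.72941341  0.68809797 -1.29568911] 46.975
side (np.float64(0.045914059482530745), np.int64(518))
knob 39 [[0.536, 0.377, 0.142], [0.514, 0.356, 0.121], [0.549, 0.39, 0.15]]
top (np.float64(0.07148750707463894), np.int64(1290))
knob 74 [[0.54, 0.377, 0.142], [0.527, 0.366, 0.12], [0.553, 0.392, 0.152]]
sat 49 [ 0.29  -0.189] -40.2
sat 74 [ 0.307 -0.439] -46.2
wrist (np.float64(0.046655037903978874), np.int64(6622))
knob 567 [[0.541, 0.38, 0.142], [0.528, 0.367, 0.12], [0.554, 0.392, 0.148]]
```

View pics/s9.png

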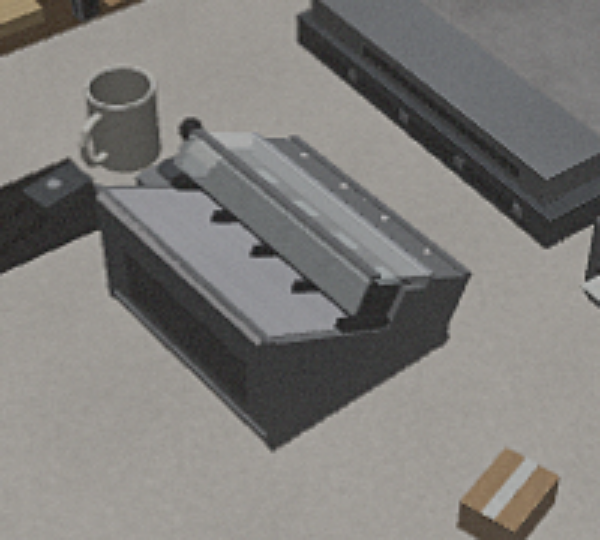

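View pics/w9.png

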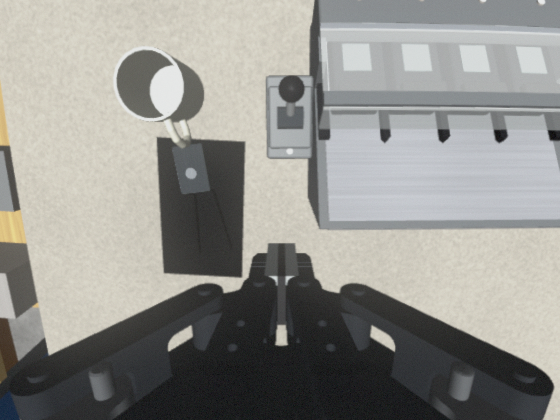

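Run:
```python
from h import *
from scipy.optimize import least_squares
for n in("wrist","top"):
    s=capture(n);W=cloud(s)
    m=(np.linalg.norm(W-[.541,.379,.137],axis=-1)<.022)&(W[...,2]>.130);q=W[m]
    f=least_squares(lambda c:np.linalg.norm(q-c,axis=1)-.013,[.541,.379,.137],loss="soft_l1",f_scale=.001);print(n,"knob",f.x,len(q))
    b=(abs(W[...,2]-.089)<.004)&(abs(W[...,1]-.38)<.035)&(abs(W[...,0]-.52)<.06);v=W[b]
    e=np.array([np.cos(np.deg2rad(YAW)),np.sin(np.deg2rad(YAW))])
    a=v[:,:2]@e;print("block along x",np.percentile(a,[.5,1,99,99.5]),"knob along",f.x[:2]@e,len(v))
    m=(abs(W[...,1]-.379)<.008)&(W[...,2]>.097)&(W[...,2]<.128)&(abs(W[...,0]-.525)<.03);print("stem",[np.round(x,3).tolist() for x in W[m][::max(1,m.sum()//8)]])
```

```text
wrist knob [0.541805   0.37943575 0.13369583] 561
block along x [0.50323364 0.50328522 0.5800077  0.58147358] knob along 0.5641641832200568 1899
stem [[0.53, 0.383, 0.117], [0.528, 0.376, 0.118], [0.525, 0.377, 0.113], [0.522, 0.378, 0.106], [0.52, 0.376, 0.102], [0.518, 0.373, 0.098], [0.516, 0.372, 0.098], [0.512, 0.386, 0.099], [0.511, 0.372, 0.098]]
top knob [0.54217526 0.37888558 0.13542884] 70
block along x [0.50254602 0.50284864 0.56941351 0.57187113] knob along 0.5644998214402696 192
stem [[0.532, 0.374, 0.126], [0.53, 0.374, 0.118], [0.525, 0.381, 0.113], [0.523, 0.378, 0.111], [0.521, 0.38, 0.106], [0.519, 0.382, 0.098], [0.512, 0.381, 0.103], [0.51, 0.385, 0.098], [0.507, 0.376, 0.098]]
```

The lever leans about 29° away from the robot and is against its stop. The cover is shut and all units are home, so I'm handing in.

```bash
python3 -c "
from workcell import arm;print(arm.sign_off())"
```

```text
the job is handed in; nothing more can be done
None
```

All four black routers measured home against the back stop in their own bays, then I shut the cover fully and threw the power lever to on; the job is handed in at about 47 s, with no verdict returned.

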